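# Hang washed T-handle wrenches over the drip tray

### The job

The T-handle socket wrenches on the rubber mat are wet from the parts washer. First slide the drip tray along the bench, round the bolted-down flange and lamp without touching them or lifting the tray, until it is squarely under the slotted stand, back against its foot rail and centred. Then take each wrench by the ball ends of its cross bar, ease your grip so that it swings down to hang straight, grip it again, and hang it by its cross bar in a slot of its own; leave the other things where they are.

Things in the scene. Friction and masses are not known exactly. Their poses are not given: they have to be found in the camera images.
- stand: Fixed aluminium hanging stand, 300 mm wide (its y), 165 mm high. Origin on the bench under the middle of the front face of its 24 mm high foot rail; +x points away from the hanging side, z up. Rail, uprights and cross bar stand behind x = 0; nothing is on the bench in front of it. At the top three forks, 105 mm apart, reach out 68 mm towards -x above the place for the tray.
- slot1 (a point): Saddle point of the fork on the stand's +y side: where the middle of a hung cross bar lies (170 mm up, x = -48 mm of the stand; axes as the stand's, bar along y). A fork is two tines, 31 mm wide over both, top at 165 mm, with a 15 mm slot between them, open at the front; the bar lies in a 30 mm long saddle between 6 mm high front nibs and a 6 mm high stop at the slot's end.
- slot2 (a point): The same point of the middle fork.
- slot3 (a point): The same point of the fork on the stand's -y side.
- tray_mid (a point): Loose open stainless drip tray, 100 mm (its x) by 280 mm (its y), 25 mm high, walls 4 mm, floor 3 mm, 0.3 to 0.6 kg; the point is its middle, half-way up (12.5 mm above its underside). Symmetric: either long side may face the stand. When home, its long side touches the foot rail and the point lies 50 mm in front of the stand's origin.
- flange: Obstacle, bolted down: round steel sender flange, 60 mm across and 8 mm high with a 32 mm hub, 42 mm high in all. Origin at the centre of its underside.
- lamp: Obstacle, bolted down: green glass indicator lamp on a round base 48 mm across, 75 mm high. Origin at the centre of its underside.
- mat: Fixed rubber draining mat, 320 mm (x) by 210 mm (y), 3 mm thick, on which the wrenches lie. Origin at the centre of its underside.
- wrench1_bar (a point): Loose chrome T-handle wrench (nearest the robot on the mat), 0.15-0.23 kg; maybe absent. Point: middle of its cross bar (10 mm thick, along y, 16 mm balls at its ends, 58 mm over all), 8 mm above the mat. Shaft (9 mm) runs along -x to a 16 mm socket ending 130 mm from the bar. Lies level; hung plumb, x points up. Gripped by the balls at 40 N or more it stays level; eased, it starts to swing about them near 25 N, hangs almost plumb at 5 N, slips out under 2 N.
- wrench2_bar (a point): Loose chrome T-handle wrench (the middle one on the mat), 0.15-0.23 kg; maybe absent. Point: middle of its cross bar (10 mm thick, along y, 16 mm balls at its ends, 58 mm over all), 8 mm above the mat. Shaft (9 mm) runs along -x to a 16 mm socket ending 130 mm from the bar. Lies level; hung plumb, x points up. Gripped by the balls at 40 N or more it stays level; eased, it starts to swing about them near 25 N, hangs almost plumb at 5 N, slips out under 2 N.
- wrench3_bar (a point): Loose chrome T-handle wrench (the farthest on the mat), 0.15-0.23 kg; maybe absent. Point: middle of its cross bar (10 mm thick, along y, 16 mm balls at its ends, 58 mm over all), 8 mm above the mat. Shaft (9 mm) runs along -x to a 16 mm socket ending 130 mm from the bar. Lies level; hung plumb, x points up. Gripped by the balls at 40 N or more it stays level; eased, it starts to swing about them near 25 N, hangs almost plumb at 5 N, slips out under 2 N.
- sender: Bystander: lying steel motion sender, 115 mm long, 33 mm thick. Origin at its underside; leave alone.
- mug: Bystander: white mug, 76 mm across, 90 mm high. Origin at its underside; leave alone.
- paperroll: Bystander: standing roll of printer paper, 52 mm across, 57 mm high. Origin at its underside; leave alone.
- screwdriver: Bystander: lying screwdriver, 180 mm long. Origin at its underside; leave alone.
- pliers: Bystander: lying sealing pliers, 145 mm long. Origin at its underside; leave alone.
- cardstand: Bystander, fixed: slotted aluminium stand 60 x 110 mm with three upright silver smart cards, 97 mm high. Origin at the centre of its underside.
There are look-alikes about, which are no part of the job. Leave any blue or orange look-alike of the part that bears wrench2_bar alone.

How it is judged:
By the outcome, as a careful person would: the job done as asked, in the order asked, and still so for the second after the job is handed in, with the robot touching nothing.
Of wrench1, wrench2, wrench3 only 2 to 3 are there at a start; the rules pass over those that are not, and their reading is None.
At some moment in a run one of wrench1, wrench2, wrench3 may be knocked a few centimetres aside while the robot is not near it.
It also fails if it takes over 210 s, if anything falls off the work surface, if the arm or the gripper's body presses on something with over 40 N, if the wrist force passes 120 N, or if a joint passes its speed limit or range.

### The arm

A 7-joint arm with a two-finger parallel gripper is mounted at the origin on the work surface. World frame = base frame: x ahead of the robot, y to its left, z up, the work surface at z = 0. Lengths are in m, angles in rad, forces in N, time in s.
With the tool pointing down it reaches from about 0.4 to 0.85 m from the base axis. Payload 4.5 kg.
Tool frame: the origin (TCP) lies on the centre line of the jaws, within the pads' length; the fingertips stand 8 mm ahead of it and the grasp point (between the pads) lies 11 mm behind it; z points along the fingers, x is the direction in which the jaws open and shut, and the axes are right-handed (so a half turn about z gives the same grasp; the last joint's range is limited). The gripper opens to 88 mm and grips with 3 to 60 N. Pads are 18 mm wide; open, the fingers measure 123 mm over their backs; the gripper's body (75 mm by 187 mm) begins 45 mm behind the grasp point.
Start: joints at [-1.211, 0.689, -0.195, 1.565, 0.157, 0.902, -0.215], TCP at [0.2, 0.592, 0.247] pointing down, gripper open.
Joint ranges: [-3.01, 3.01], [-0.46, 2.08], [-1.47, 1.51], [0.13, 2.56], [-1, 4.14], [0.04, 2.09], [-2.66, 2.66]. Speed limits (rad/s): [2.57, 2.57, 3.14, 3.14, 3.14, 3.14, 3.14].

### API

Orientations are given as a unit quaternion [x, y, z, w].
In Python, from plant import get_state, snapshot, finish_job, boxes_of, pinpoint gives the robot as it stands.
- The arm moves only by the shell command python3 -m creep 'ROWS' [FORCE]. ROWS is JSON, a list of rows, each an object with "hand": the finger opening in m, from 0 to 0.0881; "slide": the shift along the tool's x, y, z in m, a list of three; "turn": the turn about the tool's z in degrees. A call has 1 to 5 rows; each row shifts and turns the commanded pose from where the row before left it, along the tool's axes as they then stand; what a row does not reach is not made up. A row lasts 1/8 s, in which the tool goes at most 62.5 mm and 10.7 degrees, less where a joint would pass 70% of its speed; a pose out of reach is approached as far as the arm can. A call is refused whole if a number of a shift passes 0.0625 or a number of a turn 10.7, either way. A call with a gripper value outside its range is refused whole. The fingers move at their own pace and stop on an object; FORCE is the grip in N (left out, the last holds). Time passes only in rows, so rows that do not move let the fingers close. It gives the time, the measured TCP pose, the force and the opening at its end, in the units of the state.
- get_state(): the state, without advancing time (a new reading comes with each control period).
- snapshot(name): name is "scene" or "top" or "wrist"; returns a dict with "frame" (420x560x3 uint8, red, green, blue), "depth" (420x560 float32, m along the optical axis (not along the pixel's ray), 0 where there is no reading), "mtx" (3x3 intrinsics, pixels), "camera_from_world" (4x4, takes a point from world to camera coordinates). Camera axes: x right, y down, z forward; pixel columns grow to the right and rows downward; lengths in m; the calibration is good to about 2 mm. A picture is of the moment at which its call begins.
- finish_job(): hands the job in, once; it reports no verdict.
Trained networks look in a picture, given as the dict that the camera call returned (one of the last four; its "shot" number tells which), for a name from the list of things; names that differ only in an ending like _2 or _b are one class to them, and where a whole thing is asked for, a point or a joint stands for the part that bears it (a point fixed in the world has none). Each returns a list of dicts, best first, with "conf" (0 to 1); they miss things now and then, are a little off and sometimes report something else, mostly with a low value. They report only what shows in the picture. A call takes as long as a camera call. They do not tell look-alikes from the thing itself.
- boxes_of(target, picture): "uv" ([column, row] in pixels, amid what is visible of it).
- pinpoint(target, picture): "uv" ([column, row] in pixels: a listed point, or the origin of a listed thing).
The state is a dict: "clock": time; "q": joint angles; "qd": joint speeds; "joint_torque": joint torques, N m; "tool_pos": TCP position; "eef_rot": TCP orientation; "contact_force": force on the tool from outside, world axes, zero at the start; "moment": the same for the moment, N m; "opening": opening from 0.0 (shut) to 1.0 (fully open).
Only numpy, scipy, OpenCV 4.12 (cv2) and the standard library are available. Lean on these libraries where they do the work, as an engineer would, in place of code of your own. Each camera call takes 0.05 s, during which the arm holds its last target.

## Working session

There is one attempt and no reset: what is moved stays moved. The work goes in short steps, Python scripts to look and compute and a shell command to move; the robot and the scene stay as the last step left them, time stands still between calls to the robot, and variables do not carry over. Pictures are saved under pics/ and viewed, and the job is handed in when it is done.

```bash
ls; mkdir -p pics; cat > h.py <<'E'
import numpy as np, cv2
from plant import get_state, snapshot, finish_job, boxes_of, pinpoint
def save(s,n): cv2.imwrite(f'pics/{n}.png', cv2.cvtColor(np.ascontiguousarray(s['frame']),cv2.COLOR_RGB2BGR))
def ray(s,uv):
    K=np.array(s['mtx']);T=np.array(s['camera_from_world']);R=T[:3,:3];t=T[:3,3]
    d=R.T@np.linalg.inv(K)@np.array([uv[0],uv[1],1.]);return -R.T@t,d
def at_z(s,uv,z):
    o,d=ray(s,uv);return o+d*(z-o[2])/d[2]
def at_depth(s,uv):
    o,d=ray(s,uv);D=s['depth'][int(round(uv[1])),int(round(uv[0]))];return o+d*D
def proj(s,p):
    T=np.array(s['camera_from_world']);c=T[:3,:3]@np.array(p)+T[:3,3];u=np.array(s['mtx'])@c;return u[:2]/u[2]
def cloud(s):
    h,w=s['depth'].shape;u,v=np.meshgrid(np.arange(w),np.arange(h));K=np.array(s['mtx']);T=np.array(s['camera_from_world'])
    d=s['depth'];c=np.stack([(u-K[0,2])/K[0,0]*d,(v-K[1,2])/K[1,1]*d,d],-1)
    return (c-T[:3,3])@T[:3,:3]
E
python3 - <<'E'
from h import *
np.set_printoptions(precision=4,suppress=True)
st=get_state();print(st)
for n in ['scene','top','wrist']:
    s=snapshot(n);save(s,n+'0')
    print(n,np.linalg.inv(s['camera_from_world'])[:3,3])
    if n!='wrist':
        for t in ['stand','slot1','slot2','slot3','tray_mid','flange','lamp','mat','wrench1_bar','wrench2_bar','wrench3_bar','mug','sender','cardstand']:
            zz={'slot1':.17,'slot2':.17,'slot3':.17,'tray_mid':.0125,'wrench1_bar':.011,'wrench2_bar':.011,'wrench3_bar':.011}.get(t,0)
            for r in pinpoint(t,s)[:4]: print(t,r['conf'],np.array(r['uv']),at_z(s,r['uv'],zz))
E
```

```text
pics
{'clock': 0.0, 'q': array([-1.2112,  0.69  , -0.1945,  1.5664,  0.1573,  0.9025, -0.2151]), 'qd': array([ 0.0001, -0.    , -0.0006, -0.0002, -0.001 , -0.0004, -0.0002]), 'joint_torque': array([ -0.0008, -52.7572,  -1.2671, -15.3435,  -0.0526,   0.0065,
         0.0002]), 'tool_pos': array([0.1999, 0.5915, 0.2459]), 'eef_rot': array([ 0.8124,  0.5831, -0.0007,  0.0006]), 'contact_force': array([-0.0494, -0.8218, -0.2405]), 'moment': array([-0.0386,  0.0182, -0.0494]), 'opening': 0.9989563664303945}
scene [ 0.8147 -0.4628  1.1174]
stand 0.96 [371.  249.4] [0.7    0.1402 0.    ]
slot1 0.87 [366.1 207.6] [0.6418 0.154  0.17  ]
slot1 0.73 [350.6 238. ] [0.6567 0.0461 0.17  ]
slot1 0.57 [380.2 183.1] [0.6324 0.2513 0.17  ]
slot2 0.87 [366.1 207.6] [0.6418 0.154  0.17  ]
slot2 0.73 [350.6 238. ] [0.6567 0.0461 0.17  ]
slot2 0.57 [380.2 183.1] [0.6324 0.2513 0.17  ]
slot3 0.87 [366.1 207.6] [0.6418 0.154  0.17  ]
slot3 0.73 [350.6 238. ] [0.6567 0.0461 0.17  ]
slot3 0.57 [380.2 183.1] [0.6324 0.2513 0.17  ]
tray_mid 0.74 [299.1 246.6] [0.5179 0.0119 0.0125]
flange 0.69 [310.6 309.4] [ 0
[... 1137 characters left out ...]
0.8] [0.6451 0.0474 0.17  ]
tray_mid 0.86 [292.4 186. ] [0.5312 0.0116 0.0125]
flange 0.58 [344.8 147.6] [ 0.6473 -0.1392  0.    ]
mat 0.57 [413.4 191. ] [ 0.5229 -0.3354  0.    ]
wrench1_bar 0.72 [396.5 228.2] [ 0.4148 -0.2823  0.011 ]
wrench1_bar 0.67 [196.3 134.6] [0.677  0.2877 0.011 ]
wrench1_bar 0.21 [343.6 149.8] [ 0.638  -0.1341  0.011 ]
wrench2_bar 0.82 [404.  335.8] [ 0.1193 -0.2981  0.011 ]
wrench2_bar 0.67 [428.2 196. ] [ 0.5073 -0.374   0.011 ]
wrench2_bar 0.57 [316.1 252.2] [ 0.3453 -0.0561  0.011 ]
mug 0.69 [142.4 226.6] [0.4125 0.4331 0.    ]
sender 0.57 [364.6 108.3] [ 0.7651 -0.1975  0.    ]
cardstand 0.85 [332.9 111.7] [ 0.7536 -0.1049  0.    ]
wrist [0.1329 0.6142 0.3851]
```

View pics/top0.png

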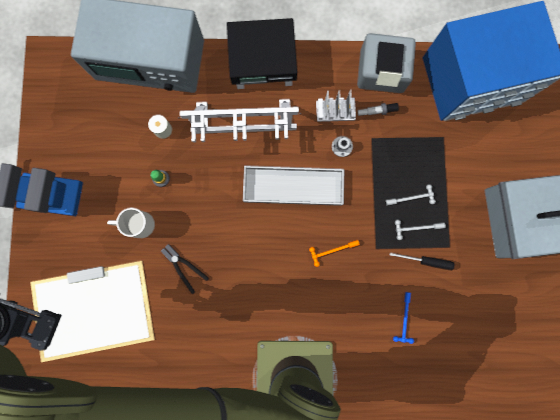

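View pics/scene0.png

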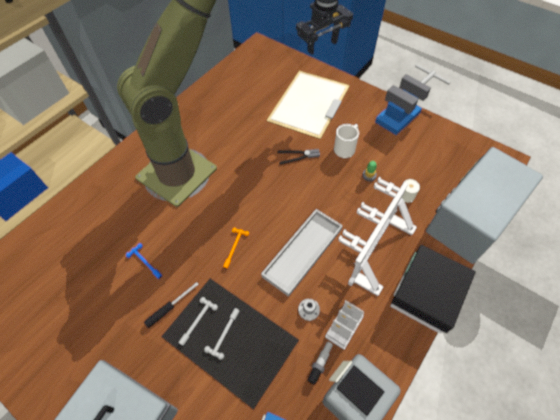

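The top view shows two chrome wrenches on the mat, with bars at about (397,229) and (432,195). Orange and blue look-alikes lie off the mat. The tray is at (293,186), the stand at (240,115), the flange at (343,146) and the lamp at (158,177). Next I'll measure from the depth images.

```bash
python3 - <<'E'
from h import *
np.set_printoptions(precision=4,suppress=True)
s=snapshot('top'); C=cloud(s); f=s['frame']
for n,(u0,u1,v0,v1) in dict(a=(170,380,90,220),b=(365,455,130,260)).items():
    im=cv2.resize(f[v0:v1,u0:u1],None,fx=3.7 if n=='a' else 6 ,fy=3.7 if n=='a' else 4.5,interpolation=cv2.INTER_CUBIC); cv2.imwrite(f'pics/z_{n}.png',im[:600,:800,::-1])
# tray: points with z .012-.03 in region
def sel(x0,x1,y0,y1,z0,z1):
    m=(C[...,0]>x0)&(C[...,0]<x1)&(C[...,1]>y0)&(C[...,1]<y1)&(C[...,2]>z0)&(C[...,2]<z1); return C[m]
P=sel(.44,.61,-.16,.19,.018,.035)
r=cv2.minAreaRect((P[:,:2]*1000).astype(np.float32)); print('tray',r,len(P),np.median(P[:,2]))
P=sel(.68,.8,-.05,.33,.015,.03); print('rail',len(P)); 
if len(P): print(cv2.minAreaRect((P[:,:2]*1000).astype(np.float32)))
P=sel(.59,.76,-.05,.33,.155,.18); print('forks',len(P)); print(cv2.minAreaRect((P[:,:2]*1000).astype(np.float32)))
for k in (.26,.155,.05):
    Q=P[(abs(P[:,1]-k)<.035)&(P[:,0]<.66)]; print(Q.min(0),Q.max(0),Q.mean(0),len(Q))
for n,b in dict(flange=(.58,.72,-.2,-.07,.006,.06),lamp=(.5,.6,.3,.45,.01,.1),roll=(.6,.75,.3,.42,.02,.07)).items():
    P=sel(*b); print(n,len(P),P.min(0),P.max(0)) if len(P) else print(n,0)
P=sel(.35,.62,-.45,-.23,.007,.03)
k,l,st,c=cv2.connectedComponentsWithStats((np.all((C>[.35,-.45,.007])&(C<[.62,-.23,.03]),-1)).astype(np.uint8))
for i in range(1,k): print(st[i],C[l==i].mean(0))
# mat corners
g=(f.max(-1)<60)&np.all((C>[.33,-.5,-.01])&(C<[.75,-.15,.02]),-1)
k,l,st,c=cv2.connectedComponentsWithStats(g.astype(np.uint8)); i=1+np.argmax(st[1:,4]); print('mat',cv2.minAreaRect((C[l==i][:,:2]*1000).astype(np.float32)))
E
```

```text
tray ((532.72509765625, 10.41064453125), (281.9732666015625, 102.36383819580078), 88.71260070800781) 532 0.024799571580637662
rail 367
((730.4747314453125, 156.67147827148438), (83.45233917236328, 298.87139892578125), 2.884521007537842)
forks 1304
((662.9944458007812, 152.9597625732422), (81.88064575195312, 299.17108154296875), 2.8509151935577393)
[0.6172 0.2398 0.1551] [0.66   0.2723 0.174 ] [0.6412 0.2565 0.1657] 149
[0.6219 0.1355 0.156 ] [0.6597 0.1668 0.1735] [0.6426 0.1513 0.1649] 134
[0.6267 0.0325 0.1563] [0.6599 0.0607 0.1734] [0.6429 0.0468 0.1646] 79
flange 274 [ 0.589  -0.1679  0.006 ] [ 0.7154 -0.1011  0.0473]
lamp 218 [0.527  0.3634 0.0101] [0.5728 0.4087 0.0752]
roll 359 [0.6673 0.3029 0.0202] [0.7197 0.4136 0.064 ]
[410 159   1   1   1] [ 0.614  -0.3248  0.0092]
[428 159   1   1   1] [ 0.6152 -0.3773  0.0071]
[430 158   1   1   1] [ 0.6179 -0.3828  0.0081]
[377 161   1   1   1] [ 0.6075 -0.2304  0.0071]
[390 161   1   1   1] [ 0.6079 -0.2677  0.0074]
[401 160   1   1   1] [ 0.611  -0.2992  0.0081]
[417 160   1   1   1] [ 0.6117 -0.3453  0.0077]
[397 163   1   1   1] [
[... 5283 characters left out ...]
2 -0.3822  0.0092]
[437 243   1   1   1] [ 0.3745 -0.3964  0.0087]
[385 245   1   1   1] [ 0.3675 -0.25    0.0075]
[398 244   1   1   1] [ 0.3707 -0.2867  0.0075]
[406 245   1   1   1] [ 0.3681 -0.3093  0.0071]
[426 244   1   1   1] [ 0.3715 -0.3656  0.0076]
[432 245   1   1   1] [ 0.3688 -0.3826  0.0074]
[434 244   1   1   1] [ 0.3717 -0.3883  0.0073]
[437 245   1   1   1] [ 0.369  -0.3967  0.0075]
[378 247   1   1   1] [ 0.3617 -0.2303  0.0074]
[389 246   3   2   3] [ 0.3639 -0.2639  0.0079]
[416 246   1   1   1] [ 0.3656 -0.3374  0.0071]
[439 247   1   1   1] [ 0.3634 -0.4018  0.0085]
mat ((520.9776611328125, -325.8923645019531), (318.7002868652344, 212.00047302246094), 1.548907995223999)
```

```bash
cat >> h.py <<'E'
def yaw_of(st):
    a,b=st['eef_rot'][:2];return np.degrees(np.arctan2(2*a*b,a*a-b*b))
def plan(x,y,z,yaw):
    st=get_state();p=st['tool_pos'];c=yaw_of(st);t=-(yaw-c);t=(t+90)%180-90
    a=np.radians(c-t);d=np.array([x,y,z])-p
    print('turn %.2f then slide mm x %.1f y %.1f z %.1f'%(t,1e3*(d[0]*np.cos(a)+d[1]*np.sin(a)),1e3*(d[0]*np.sin(a)-d[1]*np.cos(a)),-1e3*d[2]),'now',np.round(p,4),'yaw %.2f'%c)
E
python3 -c "
from h import *
plan(.5296,-.1276,.15,88.7)"
```

```text
turn -17.36 then slide mm x -712.1 y 345.8 z 96.7 now [0.2    0.5922 0.2467] yaw 71.34
```

View pics/z_a.png

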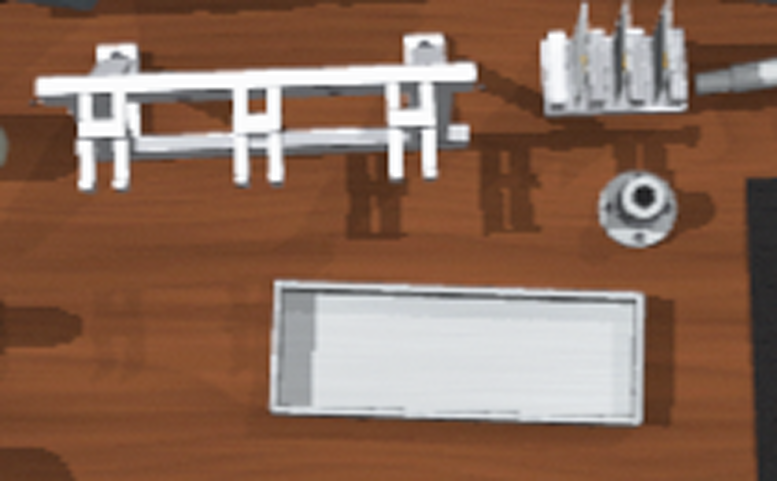

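View pics/z_b.png

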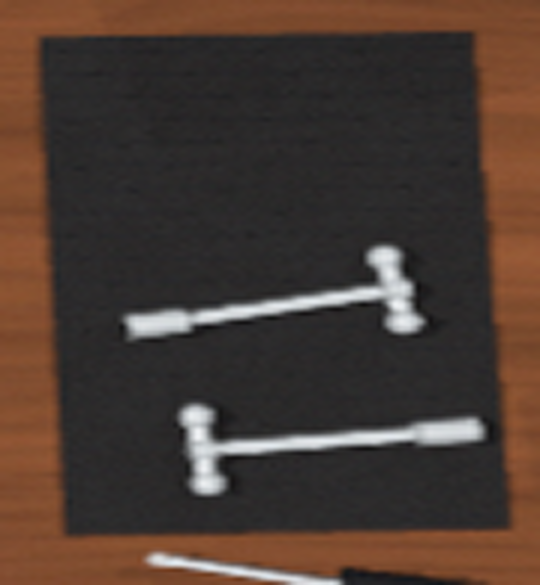

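Both crops agree with the depth readings: the stand, tray and flange are clear, and exactly two wrenches are on the mat. I'm moving above the tray's -y end wall.

```bash
python3 -m creep '[{"hand":0.05,"slide":[0,0,0],"turn":-8.7},{"hand":0.05,"slide":[0,0,0],"turn":-8.7},{"hand":0.05,"slide":[-0.055,0.027,0],"turn":0},{"hand":0.05,"slide":[-0.055,0.027,0],"turn":0},{"hand":0.05,"slide":[-0.055,0.027,0],"turn":0}]' 40
python3 -m creep '[{"hand":0.05,"slide":[-0.055,0.027,0],"turn":0},{"hand":0.05,"slide":[-0.055,0.027,0],"turn":0},{"hand":0.05,"slide":[-0.055,0.027,0],"turn":0},{"hand":0.05,"slide":[-0.055,0.027,0],"turn":0},{"hand":0.05,"slide":[-0.055,0.027,0],"turn":0}]'
python3 -m creep '[{"hand":0.05,"slide":[-0.055,0.027,0],"turn":0},{"hand":0.05,"slide":[-0.055,0.027,0],"turn":0},{"hand":0.05,"slide":[-0.055,0.027,0],"turn":0},{"hand":0.05,"slide":[0,0,0],"turn":0}]'
python3 - <<'E'
from h import *
plan(.5296,-.1276,.06,88.7)
s=snapshot('wrist');save(s,'w1')
np.set_printoptions(precision=4,suppress=True)
C=cloud(s);m=np.all((C>[.44,-.18,.018])&(C<[.62,.2,.032]),-1);P=C[m];print(len(P),P.min(0),P.max(0))
s=snapshot('top');save(s,'t1')
E
```

```text
clock: 2.22
tool_pos: [0.2782, 0.4238, 0.2468]
eef_rot: [0.715, 0.699, 0.0, 0.0]
contact_force: [0.8, 1.3, -0.6]
opening: 0.567
clock: 2.85
tool_pos: [0.4072, 0.1459, 0.247]
eef_rot: [0.715, 0.699, 0.001, 0.0]
contact_force: [0.8, -0.1, 0.5]
opening: 0.569
clock: 3.35
tool_pos: [0.4851, -0.0252, 0.2465]
eef_rot: [0.719, 0.695, -0.0, 0.001]
contact_force: [-0.5, 0.8, -0.3]
opening: 0.567
turn -0.59 then slide mm x -101.4 y 46.8 z 186.5 now [ 0.4851 -0.0252  0.2465] yaw 88.11
2634 [ 0.4794 -0.1349  0.018 ] [0.5863 0.1481 0.029 ]
```

View wrist.

```bash
python3 -m creep '[{"hand":0.05,"slide":[-0.051,0.0234,0.06],"turn":-0.6},{"hand":0.05,"slide":[-0.051,0.0234,0.0],"turn":0},{"hand":0.05,"slide":[0,0,0],"turn":0}]'
python3 - <<'E'
from h import *
np.set_printoptions(precision=4,suppress=True)
s=snapshot('wrist');save(s,'w2')
C=cloud(s);m=np.all((C>[.44,-.18,.019])&(C<[.62,.2,.03]),-1);P=C[m];print(len(P),P.min(0),P.max(0))
E=P[P[:,1]<-.12];print('end wall',len(E),E.mean(0),np.percentile(E,[1,99],axis=0))
for x0,x1 in((.47,.5),(.5,.53),(.53,.56),(.56,.6)):
    e=E[(E[:,0]>x0)&(E[:,0]<x1)]; print(x0,np.median(e[:,1]) if len(e) else 0)
plan(.5296,-.1276,.06,88.7)
E
```

```text
clock: 3.82
tool_pos: [0.5241, -0.1125, 0.2004]
eef_rot: [0.713, 0.701, -0.0, 0.001]
contact_force: [-0.6, -0.1, 0.5]
opening: 0.565
3997 [ 0.4795 -0.1344  0.019 ] [0.5863 0.1482 0.0292]
end wall 547 [ 0.5283 -0.1301  0.0261] [[ 0.4797 -0.1343  0.0232]
 [ 0.5791 -0.1209  0.028 ]]
0.47 -0.12936470872557734
0.5 -0.13118194210751397
0.53 -0.1311500247700621
0.56 -0.13060183650981771
turn 0.58 then slide mm x -17.9 y 6.4 z 140.8 now [ 0.5236 -0.1095  0.2008] yaw 89.28
```

View pics/w2.png

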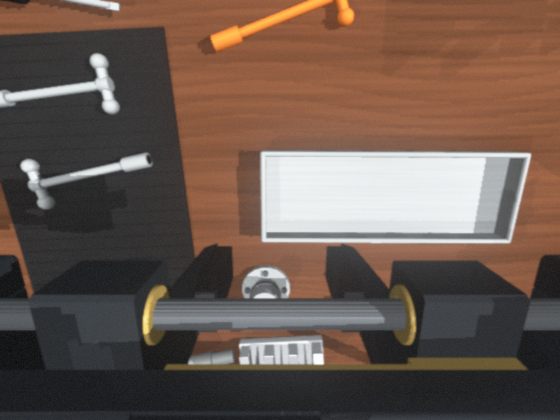

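```bash
python3 -m creep '[{"hand":0.05,"slide":[-0.0195,0.006,0.05],"turn":0.58},{"hand":0.05,"slide":[0,0,0.05],"turn":0},{"hand":0.05,"slide":[0,0,0.04],"turn":0},{"hand":0.05,"slide":[0,0,0],"turn":0}]'
python3 -c "
from h import *
plan(.5290,-.130,.015,88.7)"
```

```text
clock: 4.38
tool_pos: [0.5272, -0.1258, 0.0594]
eef_rot: [0.713, 0.701, -0.001, -0.003]
contact_force: [0.0, -0.0, -0.3]
opening: 0.569
turn 0.31 then slide mm x -4.1 y 1.9 z 44.4 now [ 0.5272 -0.1258  0.0594] yaw 89.01
```

```bash
python3 -m creep '[{"hand":0.05,"slide":[-0.004,0.002,0.03],"turn":0.3},{"hand":0.05,"slide":[0,0,0.014],"turn":0},{"hand":0.05,"slide":[0,0,0],"turn":0}]'
python3 -c "
from h import *
plan(.5290,-.130,.015,88.7);s=snapshot('scene');save(s,'s1');s=snapshot('wrist');save(s,'w3')"
```

```text
clock: 4.75
tool_pos: [0.5311, -0.1323, 0.0176]
eef_rot: [0.716, 0.698, 0.0, -0.0]
contact_force: [-0.1, -0.3, 1.3]
opening: 0.567
turn -0.17 then slide mm x 2.2 y -2.1 z 2.6 now [ 0.5311 -0.1323  0.0176] yaw 88.53
```

View pics/s1.png

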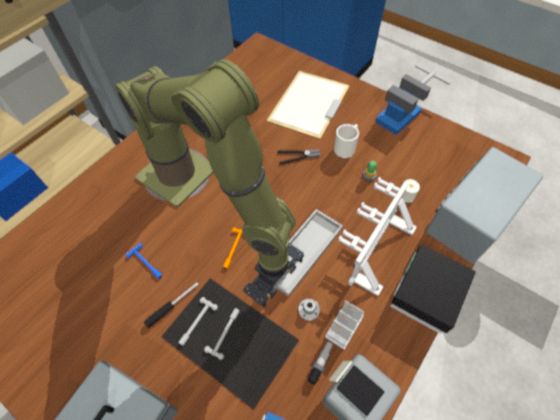

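View pics/w3.png

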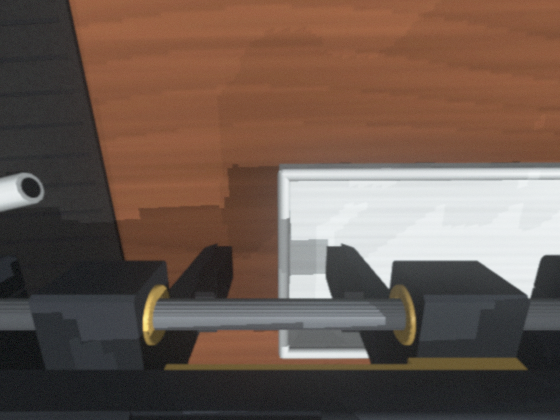

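The wrist view shows the end wall (column 285) midway between the fingers (columns 230 and 330). Closing.

```bash
python3 -m creep '[{"hand":0.03,"slide":[0,0,0],"turn":0},{"hand":0.0,"slide":[0,0,0],"turn":0},{"hand":0.0,"slide":[0,0,0],"turn":0},{"hand":0.0,"slide":[0,0,0],"turn":0}]' 20
python3 -m creep '[{"hand":0.0,"slide":[0,0,0],"turn":0}]' 40
python3 -m creep '[{"hand":0.0,"slide":[0.01,0,0],"turn":0},{"hand":0.0,"slide":[0.02,0,0],"turn":0},{"hand":0.0,"slide":[0.02,0,0],"turn":0},{"hand":0.0,"slide":[0,0,0],"turn":0}]'
python3 - <<'E'
from h import *
np.set_printoptions(precision=4,suppress=True)
s=snapshot('top');C=cloud(s);P=C[np.all((C>[.44,-.16,.017])&(C<[.61,.26,.033]),-1)];print(cv2.minAreaRect((P[:,:2]*1000).astype(np.float32)))
save(s,'t2')
E
```

```text
clock: 5.35
tool_pos: [0.531, -0.1333, 0.0171]
eef_rot: [0.717, 0.697, 0.0, 0.0]
contact_force: [-0.2, -1.0, -0.3]
opening: 0.137
clock: 5.48
tool_pos: [0.5312, -0.1324, 0.0171]
eef_rot: [0.716, 0.698, 0.001, -0.0]
contact_force: [0.1, 1.4, 1.5]
opening: 0.044
clock: 5.98
tool_pos: [0.5328, -0.0802, 0.0171]
eef_rot: [0.715, 0.699, 0.001, -0.001]
contact_force: [0.3, 2.6, 1.3]
opening: 0.04
((534.947021484375, 61.72734832763672), (279.45391845703125, 102.61444854736328), 88.49633026123047)
```

View pics/t2.png

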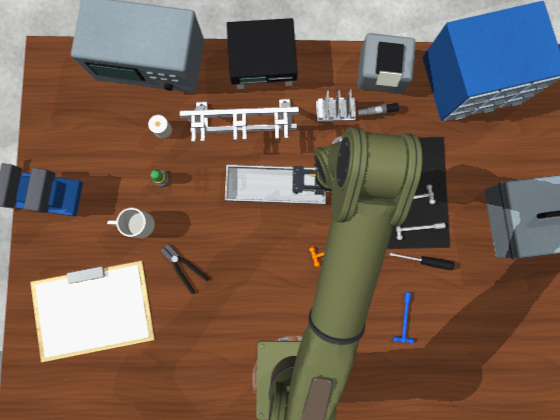

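```bash
python3 -m creep '[{"hand":0.0,"slide":[0.02,0.008,0],"turn":-0.8},{"hand":0.0,"slide":[0.02,0.008,0],"turn":-1.0},{"hand":0.0,"slide":[0.02,0.008,0],"turn":-1.0},{"hand":0.0,"slide":[0.02,0.009,0],"turn":-1.2},{"hand":0.0,"slide":[0,0,0],"turn":0}]'
python3 - <<'E'
from h import *
np.set_printoptions(precision=4,suppress=True)
s=snapshot('top');C=cloud(s);P=C[np.all((C>[.44,-.16,.017])&(C<[.63,.34,.033]),-1)];print(cv2.minAreaRect((P[:,:2]*1000).astype(np.float32)))
plan(.5669,.008,.017,92.85)
save(s,'t3')
E
```

```text
clock: 6.65
tool_pos: [0.5672, 0.0018, 0.0171]
eef_rot: [0.69, 0.724, 0.003, -0.001]
contact_force: [0.2, 2.2, 1.5]
opening: 0.036
((559.0616455078125, 149.429443359375), (102.4866714477539, 268.6807556152344), 2.7864725589752197)
turn -0.21 then slide mm x 7.5 y 0.6 z 0.1 now [0.5667 0.0004 0.0171] yaw 92.64
```

View pics/t3.png

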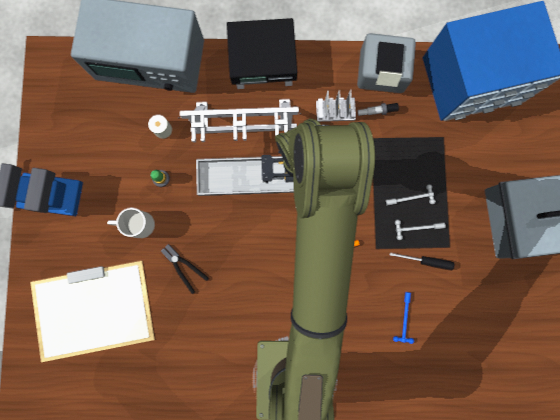

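```bash
python3 -m creep '[{"hand":0.0,"slide":[0.0045,0.001,0],"turn":-0.2},{"hand":0.0,"slide":[0,0,0],"turn":0},{"hand":0.03,"slide":[0,0,0],"turn":0},{"hand":0.04,"slide":[0,0,0],"turn":0},{"hand":0.04,"slide":[0,0,0],"turn":0}]'
python3 -m creep '[{"hand":0.04,"slide":[0,0,-0.06],"turn":0},{"hand":0.04,"slide":[0,-0.06,-0.06],"turn":0},{"hand":0.088,"slide":[0,-0.06,0],"turn":0},{"hand":0.088,"slide":[0,-0.06,0],"turn":0},{"hand":0.088,"slide":[0,0,0],"turn":0}]'
python3 - <<'E'
from h import *
np.set_printoptions(precision=4,suppress=True)
s=snapshot('top');C=cloud(s);P=C[np.all((C>[.44,-.16,.017])&(C<[.63,.34,.033]),-1)];print(cv2.minAreaRect((P[:,:2]*1000).astype(np.float32)))
plan(.44,.145,.06,92.85)
save(s,'t4')
s=snapshot('wrist');save(s,'w4')
C=cloud(s);P=C[np.all((C>[.44,-.16,.017])&(C<[.63,.34,.033]),-1)];print(cv2.minAreaRect((P[:,:2]*1000).astype(np.float32)))
E
```

```text
clock: 7.32
tool_pos: [0.5662, 0.0011, 0.017]
eef_rot: [0.691, 0.723, -0.0, -0.0]
contact_force: [-0.3, -0.2, -0.6]
opening: 0.36
clock: 7.95
tool_pos: [0.3948, -0.0077, 0.1216]
eef_rot: [0.69, 0.724, -0.005, -0.003]
contact_force: [0.5, -0.1, 0.0]
opening: 0.769
((558.7681884765625, 140.41973876953125), (102.57542419433594, 280.681396484375), 2.5918424129486084)
turn -0.15 then slide mm x 149.6 y 47.7 z 61.6 now [ 0.3998 -0.0068  0.1216] yaw 92.70
((516.2162475585938, 42.839996337890625), (33.52151870727539, 109.16033172607422), 18.46401023864746)
```

View pics/w4.png

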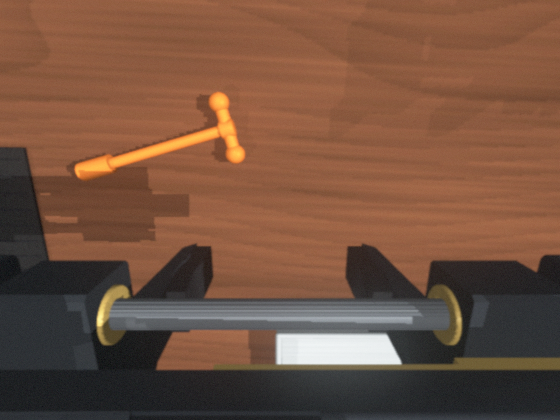

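View pics/t4.png

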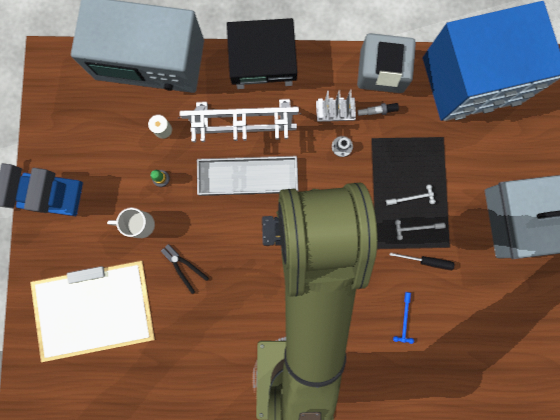

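The tray is free, with its centre at (.5588,.1404) and yaw 2.6°. It needs about 7 mm more in +y, so I'll nudge its -y end with closed fingers.

```bash
python3 -m creep '[{"hand":0.0,"slide":[-0.04,0.055,0],"turn":0},{"hand":0.0,"slide":[0,0.055,0],"turn":0},{"hand":0.0,"slide":[0,0.055,0.04],"turn":0},{"hand":0.0,"slide":[0,0,0],"turn":0},{"hand":0.0,"slide":[0,0,0],"turn":0}]'
python3 -c "
from h import *
plan(.566,-.03,.017,92.7)"
```

```text
clock: 8.68
tool_pos: [0.5599, -0.0361, 0.0843]
eef_rot: [0.691, 0.723, -0.0, -0.0]
contact_force: [-0.5, 0.7, -0.5]
opening: 0.341
turn -0.06 then slide mm x 5.8 y 6.4 z 67.3 now [ 0.5599 -0.0361  0.0843] yaw 92.64
```

```bash
python3 -m creep '[{"hand":0.0,"slide":[-0.004,0.006,0.03],"turn":0},{"hand":0.0,"slide":[0,0,0.037],"turn":0},{"hand":0.0,"slide":[0,0,0],"turn":0},{"hand":0.0,"slide":[0,0,0],"turn":0}]'
python3 -c "
from h import *
plan(.566,-.017,.017,92.7);s=snapshot('wrist');save(s,'w5')"
```

```text
clock: 9.18
tool_pos: [0.5665, -0.0396, 0.0192]
eef_rot: [0.69, 0.723, 0.0, 0.001]
contact_force: [0.3, 0.2, 0.1]
opening: 0.006
turn -0.03 then slide mm x 22.6 y 0.5 z 2.2 now [ 0.5665 -0.0396  0.0192] yaw 92.67
```

View pics/w5.png

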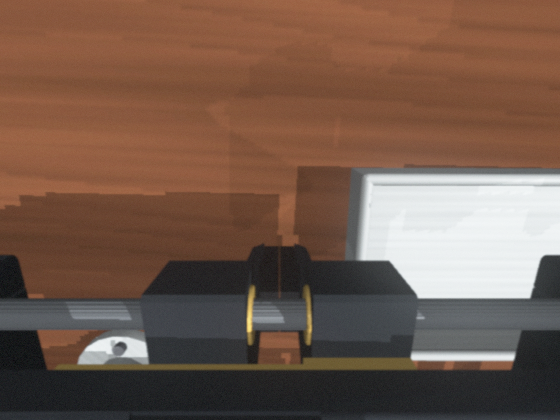

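```bash
python3 -m creep '[{"hand":0.0,"slide":[0.016,0,0],"turn":0},{"hand":0.0,"slide":[0.008,0,0],"turn":0},{"hand":0.0,"slide":[0.005,0,0],"turn":0},{"hand":0.0,"slide":[0,0,0],"turn":0}]'
python3 - <<'E'
from h import *
np.set_printoptions(precision=4,suppress=True)
s=snapshot('top');C=cloud(s);P=C[np.all((C>[.44,-.01,.017])&(C<[.62,.34,.033]),-1)];print(cv2.minAreaRect((P[:,:2]*1000).astype(np.float32)),get_state()['tool_pos'])
s=snapshot('wrist');save(s,'w6')
E
```

```text
clock: 9.72
tool_pos: [0.5654, -0.0114, 0.0182]
eef_rot: [0.691, 0.723, -0.0, 0.001]
contact_force: [0.8, -3.7, 2.5]
opening: 0.0
((558.7848510742188, 145.81448364257812), (102.27237701416016, 280.2545471191406), 2.4372951984405518) [ 0.5654 -0.0115  0.018 ]
```

View pics/w6.png

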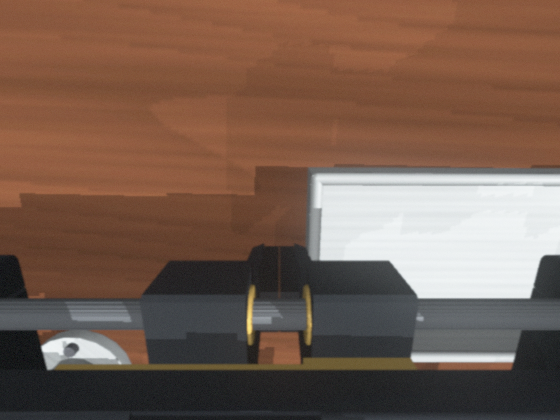

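```bash
python3 -m creep '[{"hand":0.0,"slide":[0.002,0,0],"turn":0},{"hand":0.0,"slide":[0,0,0],"turn":0},{"hand":0.0,"slide":[-0.02,0,0],"turn":0},{"hand":0.0,"slide":[-0.01,0,-0.06],"turn":0},{"hand":0.0,"slide":[0,-0.05,-0.06],"turn":0}]'
python3 -m creep '[{"hand":0.088,"slide":[0.06,-0.06,-0.06],"turn":0},{"hand":0.088,"slide":[0.06,-0.06,-0.06],"turn":0},{"hand":0.088,"slide":[0.06,-0.02,0],"turn":0},{"hand":0.088,"slide":[0,0,0],"turn":0},{"hand":0.088,"slide":[0,0,0],"turn":0}]'
python3 - <<'E'
from h import *
np.set_printoptions(precision=4,suppress=True)
for n in('top','scene'):
    s=snapshot(n);save(s,n+'5');C=cloud(s)
    P=C[np.all((C>[.44,-.02,.019])&(C<[.62,.34,.03]),-1)];print(n,cv2.minAreaRect((P[:,:2]*1000).astype(np.float32)))
    P=C[np.all((C>[.675,-.05,.018])&(C<[.8,.34,.028]),-1)];print('rail',len(P),cv2.minAreaRect((P[:,:2]*1000).astype(np.float32)))
    P=C[np.all((C>[.675,-.05,.15])&(C<[.8,.34,.18]),-1)];print('bar',len(P),cv2.minAreaRect((P[:,:2]*1000).astype(np.float32)))
plan(.44,.145,.017,92.85)
E
```

```text
clock: 10.45
tool_pos: [0.5287, -0.0397, 0.1264]
eef_rot: [0.691, 0.723, 0.002, 0.001]
contact_force: [-0.0, 0.3, 1.0]
opening: 0.001
clock: 11.08
tool_pos: [0.4279, 0.0871, 0.1974]
eef_rot: [0.69, 0.724, -0.0, -0.0]
contact_force: [0.7, 0.1, 0.5]
opening: 0.545
top ((559.3121948242188, 147.98843383789062), (101.94892120361328, 281.9291076660156), 2.65700364112854)
rail 308 ((727.73291015625, 155.9671173095703), (80.3901138305664, 298.81524658203125), 1.8258165121078491)
bar 841 ((686.6506958007812, 152.9695281982422), (34.20592498779297, 312.03228759765625), 2.9214413166046143)
scene ((560.6508178710938, 142.9334716796875), (102.69076538085938, 283.47515869140625), 2.229644775390625)
rail 226 ((732.0596313476562, 148.81045532226562), (74.90493774414062, 296.2339782714844), 2.239720582962036)
bar 631 ((687.6409912109375, 147.86172485351562), (34.826988220214844, 310.6601257324219), 2.7664554119110107)
turn -0.31 then slide mm x 58.8 y 14.5 z 180.3 now [0.4284 0.0855 0.1973] yaw 92.54
```

View pics/scene5.png

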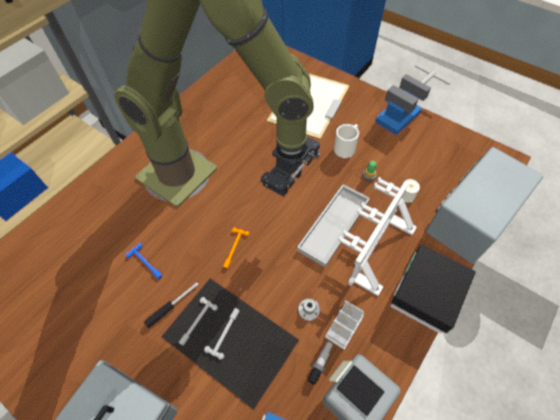

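```bash
python3 -m creep '[{"hand":0.088,"slide":[0.056,0.02,0.06],"turn":-0.3},{"hand":0.088,"slide":[0,0,0.06],"turn":0},{"hand":0.088,"slide":[0,0,0.055],"turn":0},{"hand":0.088,"slide":[0,0,0],"turn":0},{"hand":0.088,"slide":[0,0,0],"turn":0}]'
python3 -c "
from h import *
plan(.495,.143,.018,92.85);s=snapshot('wrist');save(s,'w7')"
```

```text
clock: 11.8
tool_pos: [0.4419, 0.1278, 0.0395]
eef_rot: [0.689, 0.724, 0.0, 0.0]
contact_force: [1.0, -0.4, -0.1]
opening: 0.997
turn -0.01 then slide mm x 12.5 y 53.8 z 21.5 now [0.4419 0.1278 0.0395] yaw 92.84
```

View pics/w7.png

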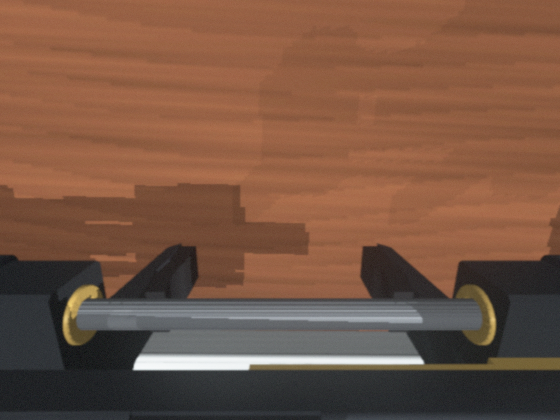

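```bash
python3 -m creep '[{"hand":0.088,"slide":[0.0125,0,0.021],"turn":0},{"hand":0.088,"slide":[0,0.03,0],"turn":0},{"hand":0.088,"slide":[0,0.015,0],"turn":0},{"hand":0.088,"slide":[0,0.008,0],"turn":0},{"hand":0.088,"slide":[0,0,0],"turn":0}]'
python3 -c "
from h import *
plan(.585,.147,.018,92.85)"
```

```text
clock: 12.48
tool_pos: [0.4962, 0.144, 0.0201]
eef_rot: [0.689, 0.725, 0.0, -0.0]
contact_force: [-0.2, 0.0, 0.9]
opening: 1.001
turn 0.02 then slide mm x -1.5 y 88.8 z 2.1 now [0.4962 0.144  0.0201] yaw 92.87
```

```bash
python3 -m creep '[{"hand":0.088,"slide":[0,0.01,0],"turn":0},{"hand":0.088,"slide":[0,0.012,0],"turn":0},{"hand":0.088,"slide":[0,0.014,0],"turn":0},{"hand":0.088,"slide":[0,0.014,0],"turn":0},{"hand":0.088,"slide":[0,0.01,0],"turn":0}]'
python3 -m creep '[{"hand":0.088,"slide":[0,0,0],"turn":0}]'
python3 - <<'E'
from h import *
np.set_printoptions(precision=4,suppress=True)
for n in('top','scene'):
    s=snapshot(n);save(s,n+'6');C=cloud(s)
    P=C[np.all((C>[.54,-.02,.019])&(C<[.665,.34,.03]),-1)];print(n,cv2.minAreaRect((P[:,:2]*1000).astype(np.float32)))
print(get_state()['tool_pos'])
E
```

```text
clock: 13.1
tool_pos: [0.554, 0.1472, 0.0181]
eef_rot: [0.688, 0.725, -0.003, -0.001]
contact_force: [-3.9, -0.0, 3.0]
opening: 0.995
clock: 13.22
tool_pos: [0.5559, 0.1475, 0.0182]
eef_rot: [0.689, 0.725, -0.001, -0.001]
contact_force: [0.6, -0.6, 0.9]
opening: 1.002
top ((611.7140502929688, 269.59527587890625), (52.443851470947266, 109.30303192138672), 80.77294158935547)
scene ((610.267822265625, 147.67630004882812), (287.346923828125, 109.09947967529297), 89.82620239257812)
[0.5554 0.1475 0.0182]
```

View pics/scene6.png

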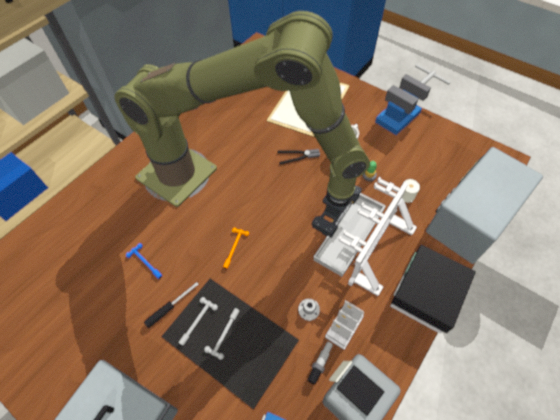

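View pics/top6.png

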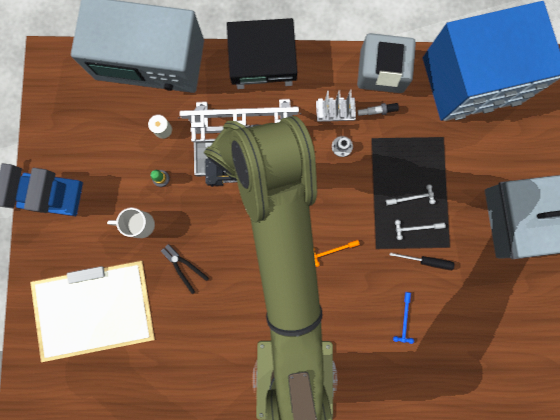

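```bash
python3 -m creep '[{"hand":0.088,"slide":[0,0.006,0],"turn":0},{"hand":0.088,"slide":[0,0.007,0],"turn":0},{"hand":0.088,"slide":[0,0.004,0],"turn":0}]'
python3 -m creep '[{"hand":0.088,"slide":[0,0.003,0],"turn":0},{"hand":0.088,"slide":[0,0.0,0],"turn":0}]'
python3 -m creep '[{"hand":0.088,"slide":[0,0.0025,0],"turn":0},{"hand":0.088,"slide":[0,0.0,0],"turn":0}]'
python3 -m creep '[{"hand":0.088,"slide":[0,0.002,0],"turn":0},{"hand":0.088,"slide":[0,0.0,0],"turn":0}]'
python3 - <<'E'
from h import *
for n in('top','scene'):
    s=snapshot(n);f=s['frame'];r=f[90:210,170:320] if n=='top' else f[160:310,280:430]
    cv2.imwrite(f'pics/{n}7.png',cv2.resize(r,None,fx=4,fy=4,interpolation=cv2.INTER_CUBIC)[...,::-1])
E
```

```text
clock: 13.7
tool_pos: [0.5725, 0.1482, 0.018]
eef_rot: [0.689, 0.725, -0.001, -0.001]
contact_force: [-3.3, 0.4, 2.5]
opening: 1.0
clock: 13.95
tool_pos: [0.5755, 0.1484, 0.0181]
eef_rot: [0.689, 0.725, -0.001, -0.001]
contact_force: [-0.9, 0.5, -0.6]
opening: 1.0
clock: 14.2
tool_pos: [0.5779, 0.1486, 0.0181]
eef_rot: [0.689, 0.725, -0.001, -0.001]
contact_force: [-1.6, 0.4, -0.2]
opening: 1.0
clock: 14.45
tool_pos: [0.5798, 0.1487, 0.0181]
eef_rot: [0.689, 0.725, -0.001, -0.001]
contact_force: [-1.1, -1.3, -0.8]
opening: 0.994
```

View pics/scene7.png

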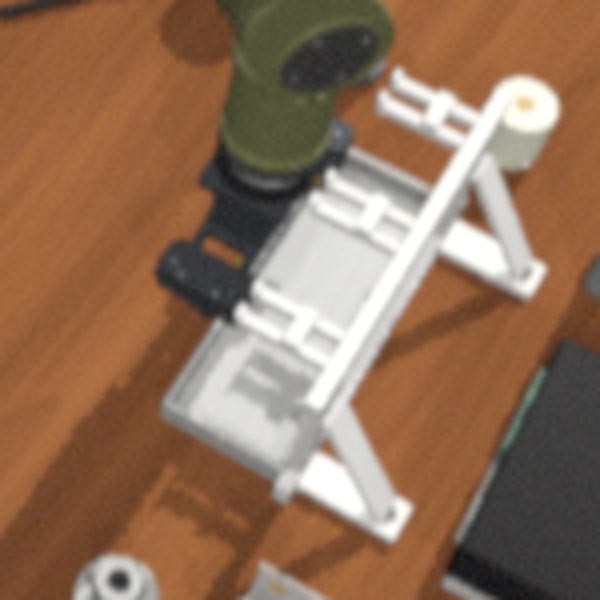

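```bash
python3 -m creep '[{"hand":0.088,"slide":[0,0.002,0],"turn":0},{"hand":0.088,"slide":[0,0.0,0],"turn":0}]'
python3 -m creep '[{"hand":0.088,"slide":[0,0.002,0],"turn":0},{"hand":0.088,"slide":[0,0.0,0],"turn":0}]'
python3 - <<'E'
from h import *
s=snapshot('scene');f=s['frame'];r=f[160:310,280:430];cv2.imwrite('pics/s8.png',cv2.resize(r,None,fx=4,fy=4,interpolation=cv2.INTER_CUBIC)[...,::-1])
E
```

```text
clock: 14.8
tool_pos: [0.5809, 0.1488, 0.0181]
eef_rot: [0.689, 0.725, -0.002, -0.001]
contact_force: [-3.6, -0.1, 1.1]
opening: 1.002
clock: 15.05
tool_pos: [0.5809, 0.1488, 0.0181]
eef_rot: [0.689, 0.725, -0.003, -0.002]
contact_force: [-7.9, 0.8, 4.6]
opening: 0.998
```

View pics/s8.png

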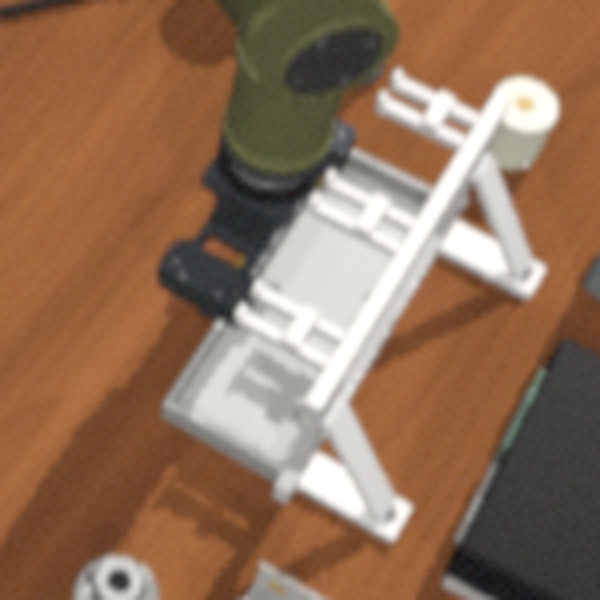

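Contact: the TCP stopped at x=.581, as expected for the tray against the rail, and the force rose to 8 N. Backing off to measure.

```bash
python3 -m creep '[{"hand":0.088,"slide":[0,-0.02,0],"turn":0},{"hand":0.088,"slide":[0,-0.05,0],"turn":0},{"hand":0.088,"slide":[0,-0.05,-0.04],"turn":0},{"hand":0.088,"slide":[-0.05,-0.03,-0.04],"turn":0},{"hand":0.088,"slide":[-0.05,0,-0.04],"turn":0}]'
python3 -m creep '[{"hand":0.088,"slide":[-0.05,0,-0.04],"turn":0},{"hand":0.088,"slide":[-0.05,0,-0.04],"turn":0},{"hand":0.088,"slide":[-0.05,0,0],"turn":0},{"hand":0.088,"slide":[0,0,0],"turn":0}]'
python3 - <<'E'
from h import *
np.set_printoptions(precision=4,suppress=True)
print(get_state()['tool_pos'])
for n in('top','scene'):
    s=snapshot(n);f=s['frame'];save(s,n+'9');C=cloud(s)
    r=f[90:210,170:320] if n=='top' else f[160:310,280:430]
    cv2.imwrite(f'pics/{n}9z.png',cv2.resize(r,None,fx=4,fy=4,interpolation=cv2.INTER_CUBIC)[...,::-1])
    P=C[np.all((C>[.57,-.03,.019])&(C<[.612,.34,.03]),-1)];print(n,len(P),P.min(0),P.max(0))
    # near wall fit
    A=np.polyfit(P[:,1],P[:,0],1);print('near wall yaw',np.degrees(np.arctan(-A[0])),'x at .15',np.polyval(A,.15))
    P=C[np.all((C>[.57,-.03,.019])&(C<[.69,.34,.03]),-1)];print(cv2.minAreaRect((P[:,:2]*1000).astype(np.float32)))
    for t in('tray_mid','stand'):
        for q in pinpoint(t,s)[:1]:print(t,q['conf'],at_z(s,q['uv'],.0125 if t=='tray_mid' else 0))
E
```

```text
clock: 15.72
tool_pos: [0.4425, 0.049, 0.1331]
eef_rot: [0.686, 0.727, -0.002, -0.0]
contact_force: [2.4, 0.5, 0.3]
opening: 1.003
clock: 16.23
tool_pos: [0.4523, -0.1041, 0.2108]
eef_rot: [0.692, 0.722, -0.001, 0.001]
contact_force: [-1.0, 0.8, 0.1]
opening: 0.998
[ 0.4523 -0.1041  0.2108]
top 224 [0.5841 0.0107 0.019 ] [0.6119 0.2898 0.0294]
near wall yaw 2.0177671114759264 x at .15 0.5937824800043301
((641.0916137695312, 156.6058349609375), (104.0622329711914, 289.83416748046875), 2.741384506225586)
tray_mid 0.69 [0.64   0.1557 0.0125]
stand 0.74 [0.6839 0.1538 0.    ]
scene 148 [0.5861 0.0052 0.0192] [0.6117 0.2873 0.0299]
near wall yaw 1.85959689567695 x at .15 0.596511823941325
((636.6876831054688, 147.65753173828125), (89.97025299072266, 283.9594421386719), 3.4384632110595703)
tray_mid 0.92 [0.6301 0.1396 0.0125]
stand 0.7 [0.7012 0.1406 0.    ]
```

View pics/top9z.png

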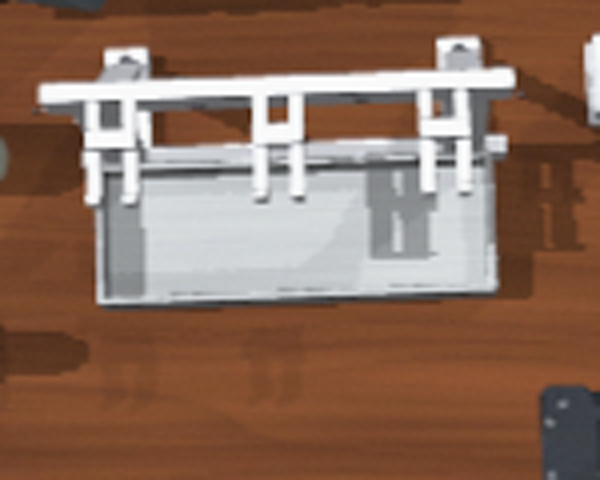

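View pics/scene9z.png

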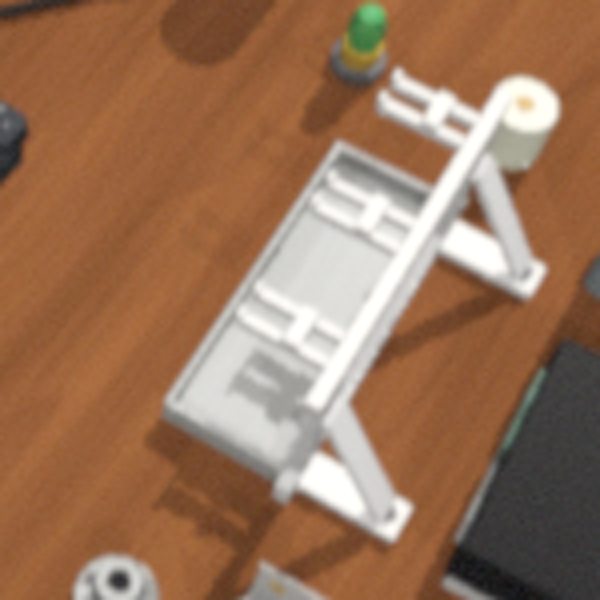

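```bash
python3 -m creep '[{"hand":0.088,"slide":[0,0,-0.05],"turn":0},{"hand":0.088,"slide":[0.05,0.04,-0.05],"turn":0},{"hand":0.088,"slide":[0.05,0.04,0],"turn":0},{"hand":0.088,"slide":[0.05,0.04,0],"turn":0},{"hand":0.088,"slide":[0.05,0.04,0],"turn":0}]'
python3 -m creep '[{"hand":0.088,"slide":[0.05,0.04,0],"turn":0},{"hand":0.088,"slide":[0,0,0],"turn":0},{"hand":0.088,"slide":[0,0,0],"turn":0}]'
python3 - <<'E'
from h import *
s=snapshot('wrist');save(s,'w10');np.savez('w10.npz',**{k:s[k] for k in('frame','depth','mtx','camera_from_world')});print(get_state()['tool_pos'])
E
```

```text
clock: 17.15
tool_pos: [0.5905, 0.0965, 0.2981]
eef_rot: [0.688, 0.726, -0.001, -0.001]
contact_force: [0.6, -1.2, -0.5]
opening: 0.997
clock: 17.52
tool_pos: [0.6254, 0.1447, 0.2973]
eef_rot: [0.688, 0.726, -0.002, -0.001]
contact_force: [-0.1, -0.7, 0.5]
opening: 1.002
[0.62547513 0.14350502 0.29756736]
```

View pics/w10.png

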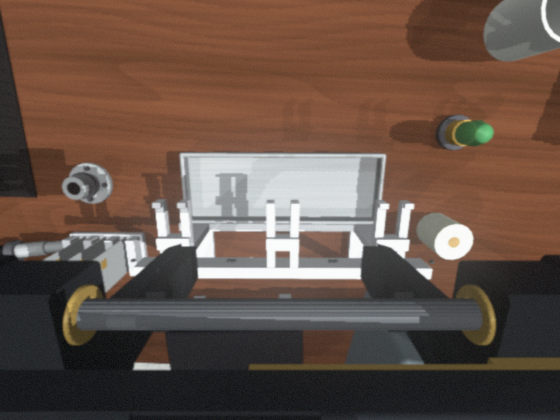

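```bash
python3 - <<'E'
from h import *
s=dict(np.load('w10.npz'));f=s['frame']
a=cv2.resize(f[140:280,140:220],None,fx=5,fy=4,interpolation=cv2.INTER_CUBIC);b=cv2.resize(f[140:280,350:430],None,fx=5,fy=4,interpolation=cv2.INTER_CUBIC)
cv2.imwrite('pics/w10z.png',np.hstack([a,b])[...,::-1])
np.set_printoptions(precision=4,suppress=True)
C=cloud(s);
x=C[...,0];y=C[...,1];z=C[...,2]
def box(lo,hi): return C[np.all((C>lo)&(C<hi),-1)]
P=box([.57,-.05,.018],[.66,.35,.035]);print('tray rim',P.min(0),P.max(0),cv2.minAreaRect((P[:,:2]*1000).astype(np.float32)))
P=box([.67,-.05,.012],[.72,.35,.035]);print('rail',P.min(0),P.max(0),cv2.minAreaRect((P[:,:2]*1000).astype(np.float32)))
P=box([.57,-.05,.15],[.665,.35,.19]);
for k in(.26,.155,.05):
    Q=P[abs(P[:,1]-k)<.035];print('fork',cv2.minAreaRect((Q[:,:2]*1000).astype(np.float32)))
for t in('slot1','tray_mid','stand'):
    pass
E
```

```text
tray rim [0.5843 0.0053 0.0181] [0.6596 0.289  0.0295] ((622.1625366210938, 147.13418579101562), (64.50267028808594, 281.9201965332031), 2.373448610305786)
rail [0.6718 0.0006 0.012 ] [0.7109 0.2998 0.0349] ((701.3309326171875, 150.63381958007812), (37.280208587646484, 298.6794738769531), 4.5940260887146)
fork ((641.0529174804688, 252.59356689453125), (46.64822769165039, 31.953113555908203), 3.016618013381958)
fork ((644.3134765625, 147.90328979492188), (42.68574523925781, 30.817153930664062), 2.9349851608276367)
fork ((647.0194702148438, 43.085357666015625), (37.63882064819336, 31.51445198059082), 3.1285393238067627)
```

View pics/w10z.png

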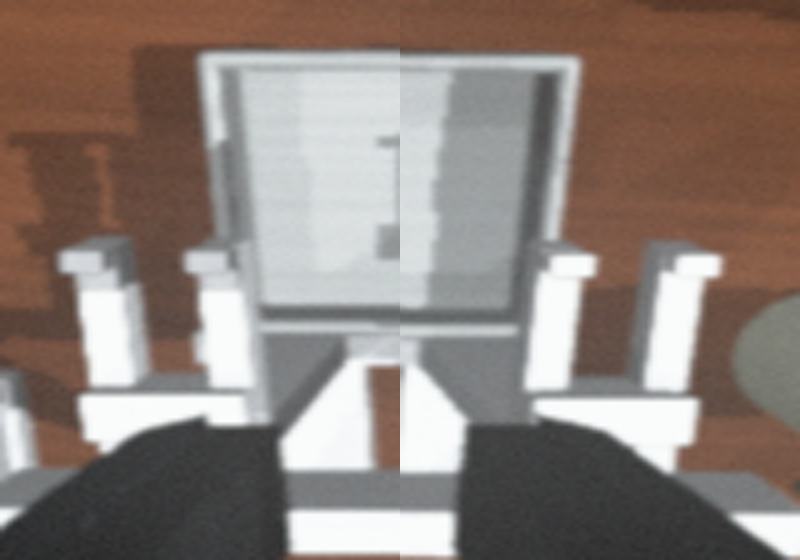

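Wrist view: fork centre lines and tray (columns 180–385) agree within about 1 mm, so the tray is home and centred. The wrist camera also matches the touch readings, so I'll trust it over the top camera. Now on to the wrenches.

```bash
python3 -m creep '[{"hand":0.088,"slide":[-0.055,-0.02,0],"turn":0},{"hand":0.088,"slide":[-0.055,-0.02,0],"turn":0},{"hand":0.088,"slide":[-0.055,-0.02,0],"turn":0},{"hand":0.088,"slide":[-0.055,-0.02,0],"turn":0},{"hand":0.088,"slide":[-0.055,-0.02,0],"turn":0}]' 50
python3 -m creep '[{"hand":0.088,"slide":[-0.055,-0.02,0],"turn":0},{"hand":0.088,"slide":[-0.055,-0.01,0],"turn":0},{"hand":0.088,"slide":[-0.055,0,0],"turn":0},{"hand":0.088,"slide":[0,0,0],"turn":0}]'
python3 - <<'E'
from h import *
np.set_printoptions(precision=4,suppress=True)
s=snapshot('wrist');save(s,'w11');st=get_state();print(st['tool_pos'],st['q'])
for t in('wrench1_bar','wrench2_bar','wrench3_bar'):
    for r in pinpoint(t,s)[:4]: print(t,r['conf'],r['uv'],at_z(s,r['uv'],.011))
C=cloud(s)
m=np.all((C>[.36,-.43,.0075])&(C<[.68,-.22,.03]),-1)&(s['frame'].min(-1)>90)
k,l,stt,c=cv2.connectedComponentsWithStats(m.astype(np.uint8))
for i in range(1,k):
    if stt[i,4]>40: print(stt[i],C[l==i].mean(0))
E
```

```text
clock: 18.2
tool_pos: [0.5384, -0.139, 0.2988]
eef_rot: [0.689, 0.724, -0.002, -0.0]
contact_force: [0.0, -0.7, -0.4]
opening: 0.999
clock: 18.7
tool_pos: [0.5157, -0.3092, 0.298]
eef_rot: [0.693, 0.721, -0.003, -0.0]
contact_force: [-0.1, 1.1, -0.4]
opening: 0.999
[ 0.5167 -0.3053  0.2984] [ 0.8265  0.6642 -0.6725  1.5616  0.454   1.0801  1.6543]
wrench1_bar 0.63 [295.3, 102.7] [ 0.4144 -0.2931  0.011 ]
wrench2_bar 0.96 [484.3, 46.2] [ 0.3363 -0.0547  0.011 ]
wrench2_bar 0.91 [227.5, 174.4] [ 0.5156 -0.3851  0.011 ]
[ 201   77  104   46 1177] [ 0.4166 -0.3394  0.016 ]
[ 220  153  100   40 1002] [ 0.5026 -0.335   0.016 ]
```

View pics/w11.png

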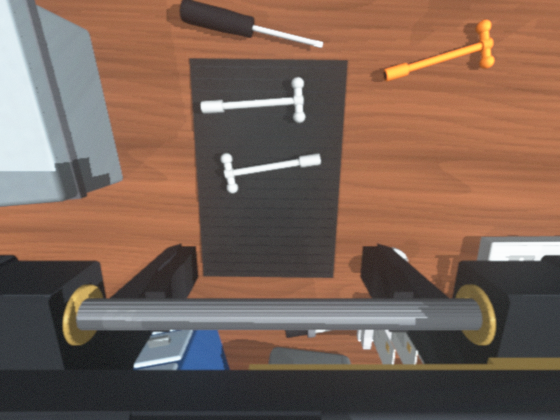

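```bash
python3 - <<'E'
from h import *
np.set_printoptions(precision=4,suppress=True)
s=snapshot('wrist');g=cv2.cvtColor(s['frame'],cv2.COLOR_RGB2GRAY)
C=cloud(s)
m=np.all((C>[.36,-.43,.0065])&(C<[.68,-.22,.03]),-1)&(g>80)
k,l,stt,c=cv2.connectedComponentsWithStats(m.astype(np.uint8))
for i in range(1,k):
    if stt[i,4]<100: continue
    P=C[l==i]; d=cv2.fitLine((P[:,:2]).astype(np.float32),cv2.DIST_HUBER,0,.01,.01).ravel()
    print('shaft yaw',np.degrees(np.arctan2(d[1],d[0])))
for n,bs in dict(near=[(298,84),(299,117)],far=[(226,159),(233,187)]).items():
    pts=[]
    for b in bs:
        w=m[b[1]-9:b[1]+10,b[0]-9:b[0]+10]
        yy,xx=np.nonzero(g[b[1]-7:b[1]+8,b[0]-7:b[0]+8]>90);uv=(b[0]-7+xx.mean(),b[1]-7+yy.mean());pts.append(at_z(s,uv,.012));print(b,uv,pts[-1])
    d=pts[1]-pts[0];print(n,(pts[0]+pts[1])/2,np.linalg.norm(d),'yaw',np.degrees(np.arctan2(d[1],d[0])))
cv2.imwrite('pics/w12z.png',cv2.resize(s['frame'][60:210,180:340],None,fx=5,fy=4,interpolation=cv2.INTER_CUBIC)[:600,:800,::-1])
E
```

```text
shaft yaw -83.39203
shaft yaw -78.540146
(298, 84) (np.float64(293.99029126213594), np.float64(83.53398058252426)) [ 0.3938 -0.2881  0.012 ]
(299, 117) (np.float64(295.1666666666667), np.float64(114.58974358974359)) [ 0.4329 -0.2838  0.012 ]
near [ 0.4134 -0.286   0.012 ] 0.039324196281365964 yaw 6.233887919214942
(226, 159) (np.float64(223.2109375), np.float64(159.78125)) [ 0.4994 -0.3815  0.012 ]
(233, 187) (np.float64(228.2982456140351), np.float64(184.4561403508772)) [ 0.5345 -0.374   0.012 ]
far [ 0.517  -0.3777  0.012 ] 0.03594925108987997 yaw 12.03399801930825
```

View pics/w12z.png

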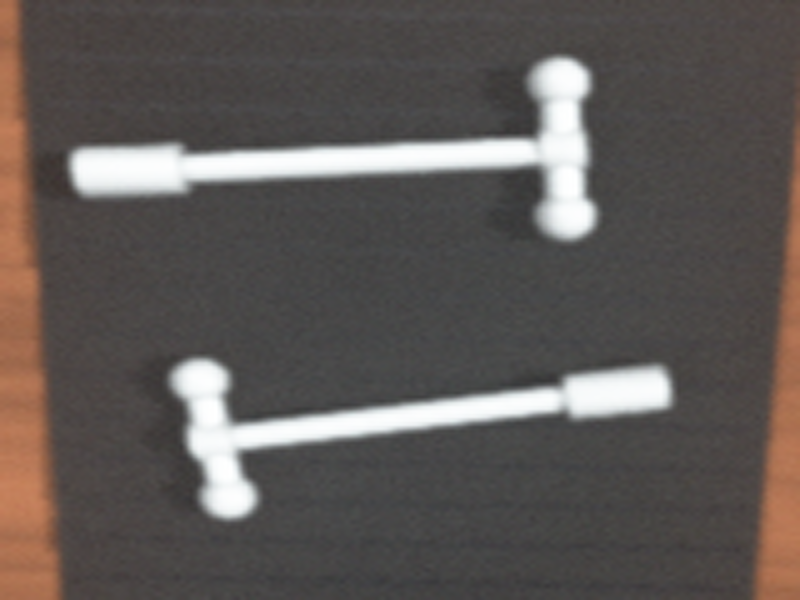

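```bash
python3 -m creep '[{"hand":0.088,"slide":[0,0,0],"turn":9.6},{"hand":0.088,"slide":[0,0,0],"turn":9.6},{"hand":0.088,"slide":[0,0,0],"turn":9.6},{"hand":0.088,"slide":[0,0,0],"turn":9.6},{"hand":0.088,"slide":[0,0,0],"turn":9.6}]'
python3 -m creep '[{"hand":0.08,"slide":[0,0,0],"turn":9.6},{"hand":0.08,"slide":[0,0,0],"turn":9.6},{"hand":0.08,"slide":[0,0,0],"turn":9.6},{"hand":0.08,"slide":[0,0,0],"turn":9.4},{"hand":0.08,"slide":[0,0,0],"turn":0}]'
python3 -c "
from h import *
plan(.4145,-.2865,.15,6.5)"
```

```text
clock: 19.58
tool_pos: [0.5192, -0.3002, 0.299]
eef_rot: [0.925, 0.381, -0.001, -0.0]
contact_force: [-0.6, 0.0, -0.3]
opening: 0.996
clock: 20.2
tool_pos: [0.5193, -0.3003, 0.299]
eef_rot: [0.998, 0.061, -0.002, 0.0]
contact_force: [-0.2, 0.2, 0.3]
opening: 0.909
turn 0.49 then slide mm x -102.6 y -25.6 z 149.0 now [ 0.5193 -0.3003  0.299 ] yaw 6.99
```

```bash
python3 -m creep '[{"hand":0.08,"slide":[-0.034,-0.0085,0.045],"turn":0.5},{"hand":0.08,"slide":[-0.034,-0.0085,0.045],"turn":0},{"hand":0.08,"slide":[-0.034,-0.0085,0.045],"turn":0},{"hand":0.08,"slide":[0,0,0],"turn":0}]'
python3 - <<'E'
from h import *
plan(.4145,-.2865,.05,6.5)
s=snapshot('wrist');save(s,'w13');np.savez('w13.npz',**{k:s[k] for k in('frame','depth','mtx','camera_from_world')})
for t in('wrench1_bar',):
    for r in pinpoint(t,s)[:4]: print(t,r['conf'],r['uv'],at_z(s,r['uv'],.011))
E
```

```text
clock: 20.7
tool_pos: [0.4092, -0.2859, 0.1616]
eef_rot: [0.998, 0.056, -0.006, -0.002]
contact_force: [0.7, -0.8, 0.5]
opening: 0.91
turn -0.08 then slide mm x 5.2 y 1.2 z 111.6 now [ 0.4092 -0.2859  0.1616] yaw 6.42
wrench1_bar 0.8 [280.3, 200.2] [ 0.40890181 -0.28809943  0.011     ]
```

View pics/w13.png

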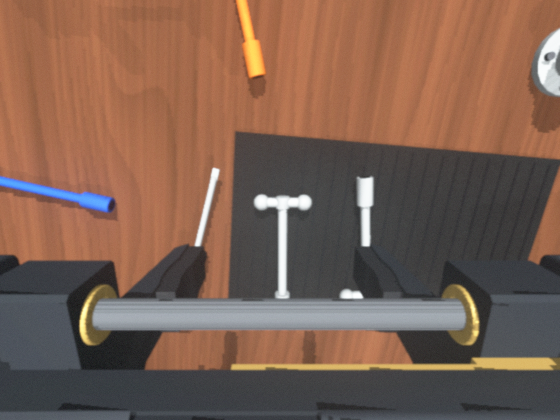

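```bash
python3 - <<'E'
from h import *
s=dict(np.load('w13.npz'))
a=at_z(s,(261.5,202),.012);b=at_z(s,(305.5,202.5),.012);print(a,b,(a+b)/2,np.linalg.norm(b-a),np.degrees(np.arctan2(*(b-a)[1::-1])))
m=(a+b)/2
plan(m[0],m[1],.05,np.degrees(np.arctan2(*(b-a)[1::-1])))
cv2.imwrite('pics/w13z.png',cv2.resize(s['frame'][150:260,190:390],None,fx=4,fy=4,interpolation=cv2.INTER_CUBIC)[...,::-1])
E
```

```text
[ 0.39043588 -0.29187177  0.012     ] [ 0.43412487 -0.28728292  0.012     ] [ 0.41228037 -0.28957734  0.012     ] 0.04392932014192171 5.9960467847042285
turn 0.42 then slide mm x -3.4 y 1.5 z 114.4 now [ 0.4155 -0.2877  0.1644] yaw 6.42
```

View pics/w13z.png

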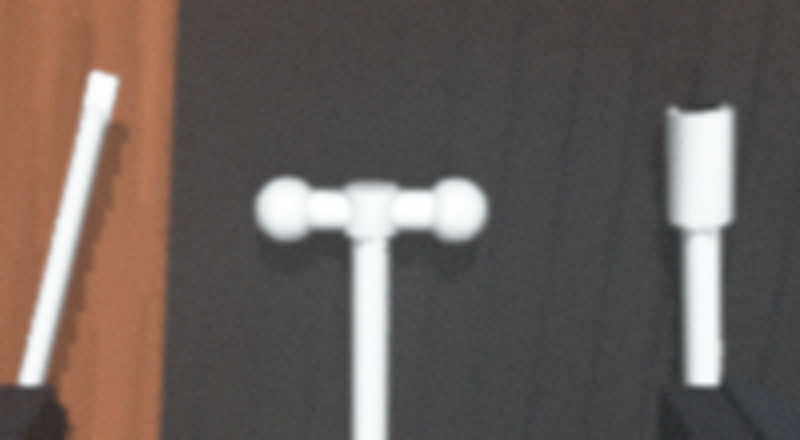

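```bash
cat >> h.py <<'E'
def blobs(s,lo,hi):
    C=cloud(s);g=cv2.cvtColor(np.ascontiguousarray(s['frame']),cv2.COLOR_RGB2GRAY)
    return C,np.all((C>lo)&(C<hi),-1)&(g>90)
def bar(s,c,half=.036):
    """balls near c(xy): cluster pts within half of c with z>.005; PCA across"""
    C,m=blobs(s,[c[0]-half,c[1]-half,.006],[c[0]+half,c[1]+half,.03])
    P=C[m][:,:2]
    return P
E
python3 - <<'E'
from h import *
s=snapshot('wrist');np.savez('w13.npz',**{k:s[k] for k in('frame','depth','mtx','camera_from_world')});save(s,'w14')
g=cv2.cvtColor(s['frame'],cv2.COLOR_RGB2GRAY)
c=cv2.HoughCircles(cv2.resize(g[150:250,230:335],None,fx=4,fy=4,interpolation=cv2.INTER_CUBIC),cv2.HOUGH_GRADIENT,1.5,80,param1=120,param2=25,minRadius=20,maxRadius=45)
print(c)
if c is not None:
    for q in c[0]: print((q[0]+.5)/4-.5+230,(q[1]+.5)/4-.5+150,q[2]/4)
print(get_state()['tool_pos'])
E
```

```text
[[[ 96.75 192.75  31.55]
  [263.25 192.75  30.05]]]
253.8125 197.8125 7.8875
295.4375 197.8125 7.5125
[ 0.41662087 -0.28809224  0.16493646]
```

```bash
python3 - <<'E'
from h import *
s=dict(np.load('w13.npz'))
a=at_z(s,(253.81,197.81),.011);b=at_z(s,(295.44,197.81),.011);m=(a+b)/2;y=np.degrees(np.arctan2(*(b-a)[1::-1]));print(a,b,m,np.linalg.norm(b-a),y)
plan(m[0],m[1],.05,y);plan(m[0],m[1],.0125,y)
E
```

```text
[ 0.39010756 -0.29177783  0.011     ] [ 0.43177832 -0.28701859  0.011     ] [ 0.41094294 -0.28939821  0.011     ] 0.041941654427880046 6.515543331743851
turn -0.11 then slide mm x -5.8 y 0.7 z 114.9 now [ 0.4166 -0.2881  0.1649] yaw 6.40
turn -0.11 then slide mm x -5.8 y 0.7 z 152.4 now [ 0.4166 -0.2881  0.1649] yaw 6.40
```

```bash
python3 -m creep '[{"hand":0.08,"slide":[-0.0058,0.0007,0.04],"turn":0},{"hand":0.08,"slide":[0,0,0.04],"turn":0},{"hand":0.08,"slide":[0,0,0.035],"turn":0},{"hand":0.08,"slide":[0,0,0],"turn":0},{"hand":0.08,"slide":[0,0,0],"turn":0}]'
python3 - <<'E'
from h import *
plan(.4109,-.2894,.0125,6.5)
s=snapshot('wrist');save(s,'w15')
E
```

```text
clock: 21.48
tool_pos: [0.4102, -0.2899, 0.0504]
eef_rot: [0.998, 0.055, -0.0, 0.001]
contact_force: [0.3, 0.6, -0.3]
opening: 0.909
turn -0.20 then slide mm x 0.8 y -0.5 z 37.9 now [ 0.4102 -0.2899  0.0504] yaw 6.30
```

View pics/w15.png

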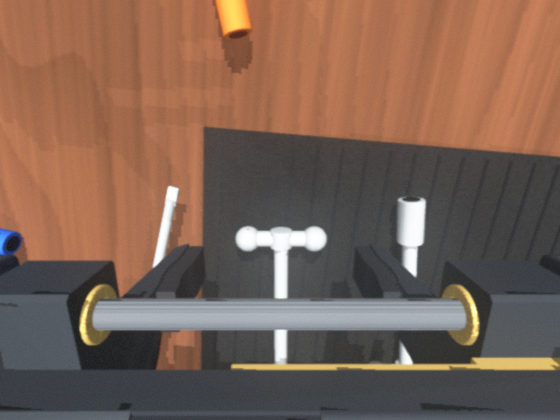

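```bash
python3 -m creep '[{"hand":0.074,"slide":[0,0,0],"turn":0},{"hand":0.074,"slide":[0,0,0.02],"turn":0},{"hand":0.074,"slide":[0,0,0.012],"turn":0},{"hand":0.074,"slide":[0,0,0.004],"turn":0},{"hand":0.074,"slide":[0,0,0],"turn":0}]'
python3 -c "
from h import *
plan(.4109,-.2894,.0125,6.5)
s=snapshot('wrist');save(s,'w16')"
```

```text
clock: 22.15
tool_pos: [0.4083, -0.2894, 0.0131]
eef_rot: [0.999, 0.055, -0.002, 0.0]
contact_force: [0.0, 0.6, 0.7]
opening: 0.84
turn -0.24 then slide mm x 2.6 y 0.3 z 0.6 now [ 0.4083 -0.2894  0.0131] yaw 6.26
```

View pics/w16.png

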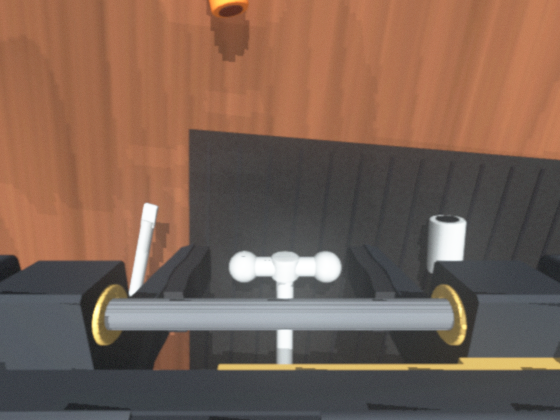

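```bash
python3 -m creep '[{"hand":0.074,"slide":[0.002,0,0],"turn":0.1},{"hand":0.064,"slide":[0,0,0],"turn":0},{"hand":0.05,"slide":[0,0,0],"turn":0},{"hand":0.05,"slide":[0,0,0],"turn":0},{"hand":0.05,"slide":[0,0,0],"turn":0}]' 50
python3 -m creep '[{"hand":0.05,"slide":[0,0,0],"turn":0},{"hand":0.05,"slide":[0,0,-0.015],"turn":0},{"hand":0.05,"slide":[0,0,0],"turn":0}]'
python3 -c "
from h import *
s=snapshot('wrist');save(s,'w17');s=snapshot('scene');save(s,'s17')"
```

```text
clock: 22.82
tool_pos: [0.4104, -0.2892, 0.0131]
eef_rot: [0.999, 0.054, -0.001, 0.0]
contact_force: [0.4, -0.1, 1.5]
opening: 0.621
clock: 23.2
tool_pos: [0.4105, -0.2895, 0.029]
eef_rot: [0.999, 0.053, -0.001, 0.001]
contact_force: [0.6, -0.4, -0.1]
opening: 0.624
```

View pics/w17.png

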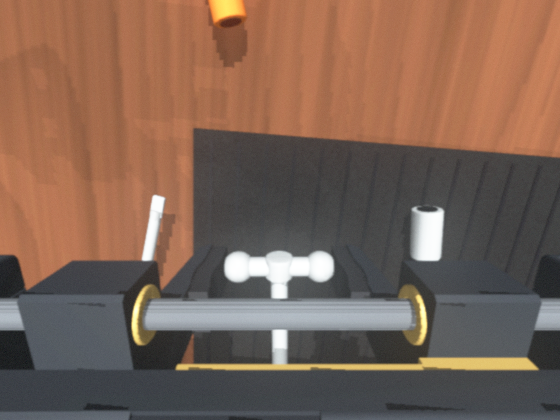

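```bash
python3 -m creep '[{"hand":0.05,"slide":[0,0,-0.04],"turn":0},{"hand":0.05,"slide":[0,0,-0.05],"turn":0},{"hand":0.05,"slide":[0,0,-0.05],"turn":0},{"hand":0.05,"slide":[0,0,0],"turn":0}]'
python3 -c "
from h import *
s=snapshot('wrist');save(s,'w18');s=snapshot('scene');save(s,'s18')"
```

```text
clock: 23.8
tool_pos: [0.4124, -0.2902, 0.1709]
eef_rot: [0.999, 0.053, 0.001, 0.002]
contact_force: [0.5, 0.5, -1.7]
opening: 0.63
```

View pics/w18.png

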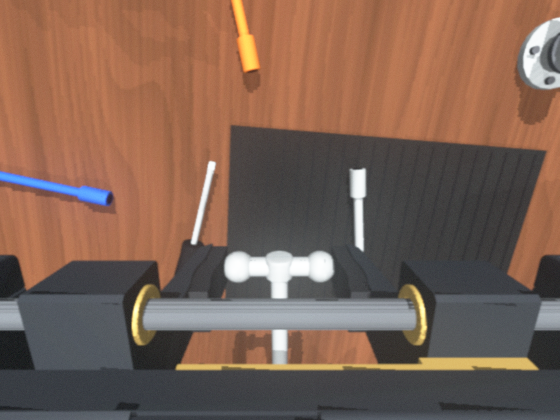

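View pics/s18.png

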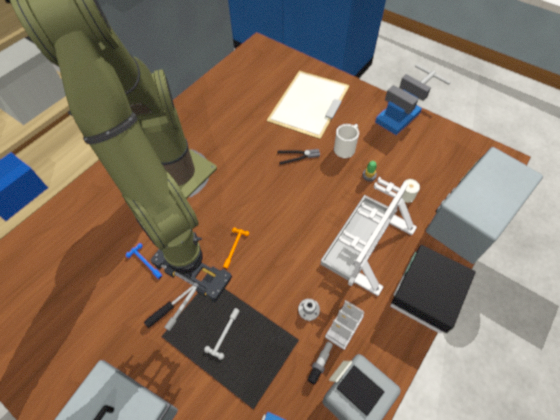

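```bash
python3 -m creep '[{"hand":0.05,"slide":[0,0,-0.045],"turn":0},{"hand":0.05,"slide":[0,0,-0.045],"turn":0},{"hand":0.05,"slide":[0,0,0],"turn":0},{"hand":0.05,"slide":[0,0,0],"turn":0}]'
python3 -m creep '[{"hand":0.05,"slide":[0,0,0],"turn":0},{"hand":0.05,"slide":[0,0,0],"turn":0}]' 18
python3 -m creep '[{"hand":0.05,"slide":[0,0,0],"turn":0},{"hand":0.05,"slide":[0,0,0],"turn":0},{"hand":0.05,"slide":[0,0,0],"turn":0}]' 10
python3 -m creep '[{"hand":0.05,"slide":[0,0,0],"turn":0},{"hand":0.05,"slide":[0,0,0],"turn":0},{"hand":0.05,"slide":[0,0,0],"turn":0},{"hand":0.05,"slide":[0,0,0],"turn":0},{"hand":0.05,"slide":[0,0,0],"turn":0}]' 6
python3 -c "
from h import *
s=snapshot('wrist');save(s,'w19');s=snapshot('scene');save(s,'s19')"
```

```text
clock: 24.4
tool_pos: [0.4097, -0.2885, 0.256]
eef_rot: [0.999, 0.054, -0.003, -0.001]
contact_force: [-0.5, 1.3, -2.0]
opening: 0.626
clock: 24.65
tool_pos: [0.4104, -0.2887, 0.2567]
eef_rot: [0.999, 0.054, -0.003, -0.0]
contact_force: [0.3, 0.2, -1.5]
opening: 0.642
clock: 25.02
tool_pos: [0.411, -0.2891, 0.258]
eef_rot: [0.999, 0.054, -0.001, 0.0]
contact_force: [0.2, -0.5, -1.5]
opening: 0.649
clock: 25.65
tool_pos: [0.411, -0.289, 0.258]
eef_rot: [0.999, 0.054, -0.002, 0.0]
contact_force: [0.5, -0.6, -1.5]
opening: 0.649
```

View pics/w19.png

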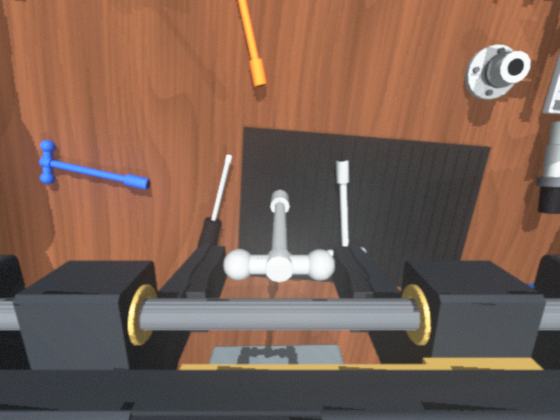

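View pics/s19.png

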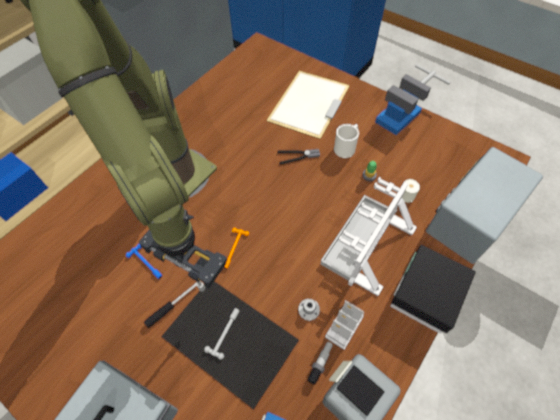

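```bash
python3 -m creep '[{"hand":0.05,"slide":[0,0,0],"turn":0},{"hand":0.05,"slide":[0,0,0],"turn":0},{"hand":0.05,"slide":[0,0,0],"turn":0},{"hand":0.05,"slide":[0,0,0],"turn":0}]' 4.5
python3 - <<'E'
from h import *
s=snapshot('wrist');save(s,'w20');p=get_state()['tool_pos']
print(p)
for dz in(0,-.002,-.05,-.10,-.132):print(dz,proj(s,p+[0,0,dz]))
C=cloud(s)
for uv in((280,198),(280,205),(280,220),(280,235),(280,250)): print(uv,s['depth'][uv[1],uv[0]],C[uv[1],uv[0]])
E
```

```text
clock: 26.25
tool_pos: [0.411, -0.289, 0.258]
eef_rot: [0.999, 0.054, -0.002, 0.0]
contact_force: [0.2, -0.2, -1.4]
opening: 0.65
[ 0.41098464 -0.28901636  0.25797001]
0 [279.1399002 266.8677671]
-0.002 [279.14874636 265.08863295]
-0.05 [279.31014926 232.62741012]
-0.1 [279.41454638 211.63114451]
-0.132 [279.46250292 201.98616299]
(280, 198) 0.25850856 [ 0.41054118 -0.28047108  0.14510668]
(280, 205) 0.24809122 [ 0.41087689 -0.28357134  0.1568394 ]
(280, 220) 0.2114676 [ 0.41093186 -0.28423985  0.19513383]
(280, 235) 0.1829921 [ 0.41092219 -0.28428318  0.22477084]
(280, 250) 0.15515107 [ 0.41063967 -0.28184275  0.25303075]
```

View pics/w20.png

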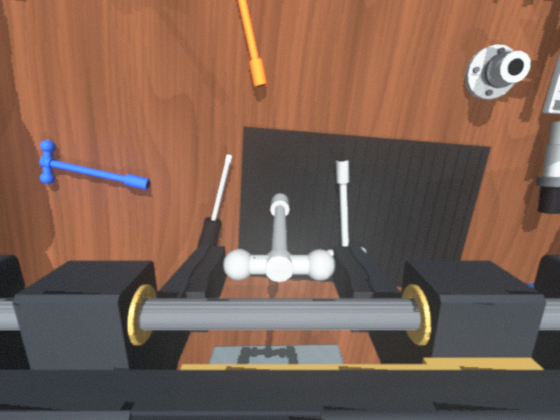

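```bash
python3 -m creep '[{"hand":0.05,"slide":[0,0,0],"turn":0},{"hand":0.05,"slide":[0,0,0],"turn":0},{"hand":0.05,"slide":[0,0,0],"turn":0}]' 50
python3 -m creep '[{"hand":0.05,"slide":[0,0,0],"turn":-6},{"hand":0.05,"slide":[0,0,0],"turn":-9},{"hand":0.05,"slide":[0,0,0],"turn":-9},{"hand":0.05,"slide":[0,0,0],"turn":-9},{"hand":0.05,"slide":[0,0,0],"turn":-9}]'
python3 -m creep '[{"hand":0.05,"slide":[0,0,0],"turn":-9},{"hand":0.05,"slide":[0,0,0],"turn":-9},{"hand":0.05,"slide":[0,0,0],"turn":-9},{"hand":0.05,"slide":[0,0,0],"turn":-9},{"hand":0.05,"slide":[0,0,0],"turn":-8.6}]'
python3 -c "
from h import *
s=snapshot('wrist');save(s,'w21');plan(.54,.2478,.258,92.9);print(get_state()['q'])"
```

```text
clock: 26.68
tool_pos: [0.411, -0.289, 0.258]
eef_rot: [0.999, 0.054, -0.001, 0.0]
contact_force: [0.5, 0.8, -1.6]
opening: 0.623
clock: 27.3
tool_pos: [0.4109, -0.2891, 0.258]
eef_rot: [0.912, 0.41, -0.002, -0.0]
contact_force: [0.3, -0.0, -1.7]
opening: 0.628
clock: 27.92
tool_pos: [0.4109, -0.2892, 0.258]
eef_rot: [0.688, 0.725, -0.001, -0.001]
contact_force: [0.1, 0.2, -1.7]
opening: 0.627
turn 0.35 then slide mm x 529.9 y 156.2 z -0.2 now [ 0.4108 -0.2893  0.2578] yaw 93.25
[ 0.97565177  0.59426033 -0.73071132  1.8971741   0.52199173  0.85238247
  1.60147857]
```

View pics/w21.png

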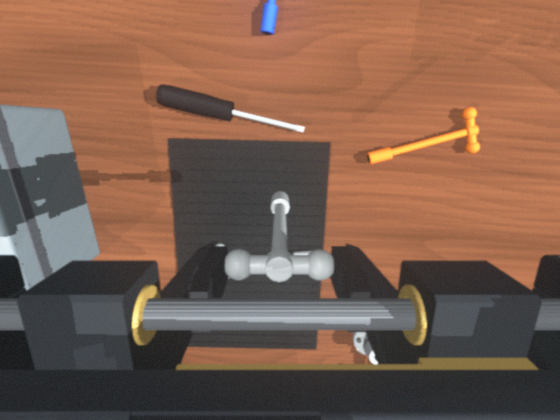

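Held firm and plumb at the yaw I want. Travelling to the front of slot1.

```bash
python3 -m creep '[{"hand":0.05,"slide":[0.03,0.009,0],"turn":0.35},{"hand":0.05,"slide":[0.048,0.014,0],"turn":0},{"hand":0.05,"slide":[0.048,0.014,0],"turn":0},{"hand":0.05,"slide":[0.048,0.014,0],"turn":0},{"hand":0.05,"slide":[0.048,0.014,0],"turn":0}]'
python3 -m creep '[{"hand":0.05,"slide":[0.048,0.014,0],"turn":0},{"hand":0.05,"slide":[0.048,0.014,0],"turn":0},{"hand":0.05,"slide":[0.048,0.014,0],"turn":0},{"hand":0.05,"slide":[0.048,0.014,0],"turn":0},{"hand":0.05,"slide":[0.048,0.014,0],"turn":0}]'
python3 -m creep '[{"hand":0.05,"slide":[0.03,0.01,0],"turn":0},{"hand":0.05,"slide":[0,0,0],"turn":0},{"hand":0.05,"slide":[0,0,0],"turn":0},{"hand":0.05,"slide":[0,0,0],"turn":0}]'
python3 -c "
from h import *
s=snapshot('wrist');save(s,'w22');plan(.54,.2478,.188,92.9)"
```

```text
clock: 28.6
tool_pos: [0.4668, -0.0631, 0.2577]
eef_rot: [0.693, 0.721, -0.001, -0.001]
contact_force: [0.9, -0.3, -0.8]
opening: 0.624
clock: 29.22
tool_pos: [0.5267, 0.1796, 0.2572]
eef_rot: [0.693, 0.721, -0.001, -0.001]
contact_force: [0.1, 0.1, -1.5]
opening: 0.622
clock: 29.72
tool_pos: [0.5351, 0.2068, 0.257]
eef_rot: [0.693, 0.721, -0.002, -0.0]
contact_force: [0.8, -0.6, -1.6]
opening: 0.625
turn -0.63 then slide mm x 40.4 y 7.0 z 69.1 now [0.5351 0.2071 0.2571] yaw 92.27
```

View pics/w22.png

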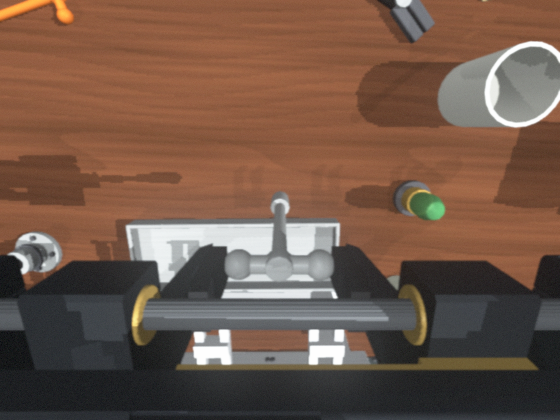

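```bash
python3 -m creep '[{"hand":0.05,"slide":[0.02,0.0035,0],"turn":-0.6},{"hand":0.05,"slide":[0.02,0.0035,0.02],"turn":0},{"hand":0.05,"slide":[0,0,0.025],"turn":0},{"hand":0.05,"slide":[0,0,0.025],"turn":0},{"hand":0.05,"slide":[0,0,0],"turn":0}]'
python3 -m creep '[{"hand":0.05,"slide":[0,0,0],"turn":0},{"hand":0.05,"slide":[0,0,0],"turn":0}]'
python3 - <<'E'
from h import *
np.set_printoptions(precision=4,suppress=True)
s=snapshot('wrist');save(s,'w23');plan(.6377,.2527,.188,92.9)
C=cloud(s)
P=C[np.all((C>[.57,.2,.15])&(C<[.67,.3,.18]),-1)&(s['frame'].min(-1)>120)];print(len(P))
if len(P)>20: print(P.min(0),P.max(0),cv2.minAreaRect((P[:,:2]*1000).astype(np.float32)))
for n in('scene',):
    s=snapshot(n);cv2.imwrite('pics/s23.png',cv2.resize(s['frame'][150:300,280:440],None,fx=4,fy=4,interpolation=cv2.INTER_CUBIC)[...,::-1])
E
```

```text
clock: 30.4
tool_pos: [0.5389, 0.2493, 0.1856]
eef_rot: [0.688, 0.726, -0.003, -0.002]
contact_force: [-0.3, -0.2, -1.9]
opening: 0.63
clock: 30.65
tool_pos: [0.5406, 0.2497, 0.1884]
eef_rot: [0.688, 0.725, -0.0, -0.001]
contact_force: [0.6, -0.3, -1.5]
opening: 0.628
turn 0.10 then slide mm x -1.7 y 97.2 z 0.3 now [0.5405 0.2495 0.1883] yaw 93.00
344
[0.6161 0.2368 0.1548] [0.6211 0.2674 0.1698] ((619.25927734375, 252.123779296875), (4.637386322021484, 30.621055603027344), 3.3381574153900146)
```

View pics/w23.png

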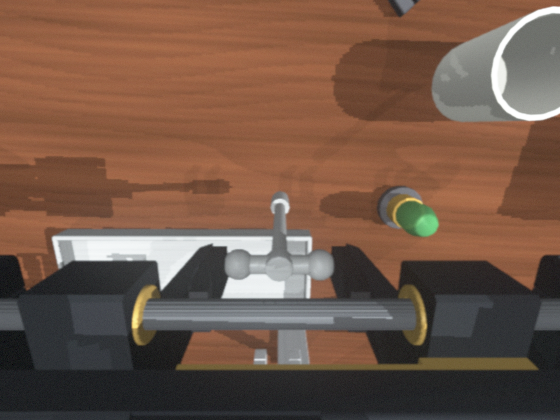

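View pics/s23.png

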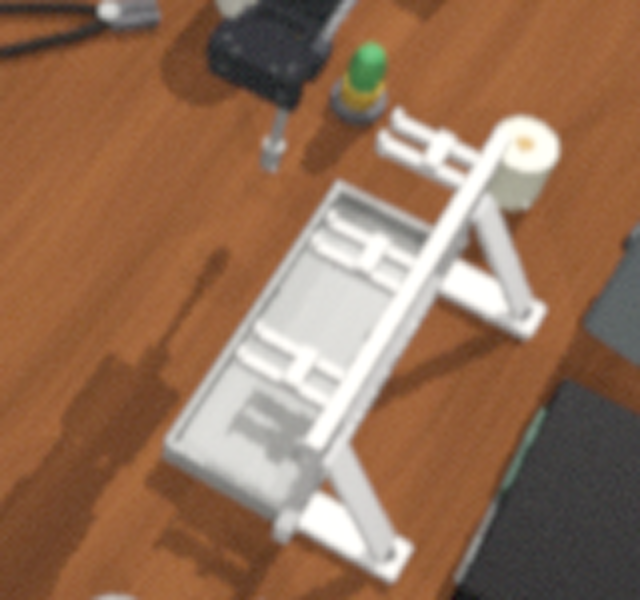

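```bash
python3 -m creep '[{"hand":0.05,"slide":[-0.0014,0.015,0],"turn":0.1},{"hand":0.05,"slide":[0,0.015,0],"turn":0},{"hand":0.05,"slide":[0,0.012,0],"turn":0},{"hand":0.05,"slide":[0,0,0],"turn":0},{"hand":0.05,"slide":[0,0,0],"turn":0}]'
python3 - <<'E'
from h import *
plan(.637,.2530,.188,92.9)
s=snapshot('wrist');save(s,'w24');
for n in('scene',):
    s=snapshot(n);cv2.imwrite('pics/s24.png',cv2.resize(s['frame'][130:250,330:440],None,fx=5,fy=5,interpolation=cv2.INTER_CUBIC)[...,::-1])
E
```

```text
clock: 31.38
tool_pos: [0.5813, 0.2498, 0.187]
eef_rot: [0.689, 0.725, -0.002, -0.001]
contact_force: [-0.5, 0.0, -1.4]
opening: 0.628
turn 0.04 then slide mm x 0.4 y 55.8 z -1.0 now [0.5813 0.2498 0.187 ] yaw 92.94
```

View pics/w24.png

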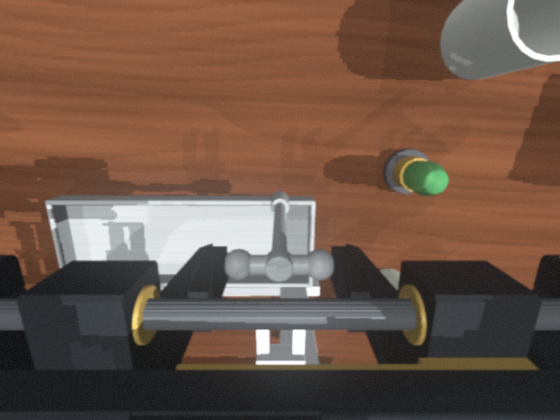

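View pics/s24.png

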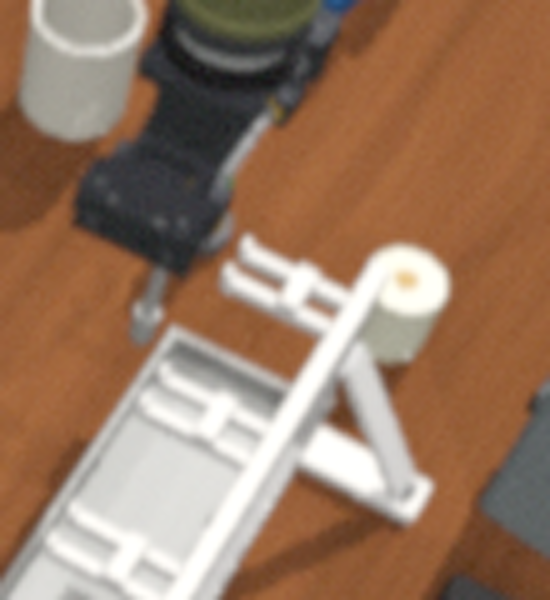

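```bash
python3 -m creep '[{"hand":0.05,"slide":[0.0004,0.008,-0.001],"turn":0},{"hand":0.05,"slide":[0,0.009,0],"turn":0},{"hand":0.05,"slide":[0,0.009,0],"turn":0},{"hand":0.05,"slide":[0,0.009,0],"turn":0},{"hand":0.05,"slide":[0,0,0],"turn":0}]'
python3 -m creep '[{"hand":0.05,"slide":[0,0.008,0],"turn":0},{"hand":0.05,"slide":[0,0.008,0],"turn":0},{"hand":0.05,"slide":[0,0.004,0],"turn":0},{"hand":0.05,"slide":[0,0,0],"turn":0},{"hand":0.05,"slide":[0,0,0],"turn":0}]'
python3 - <<'E'
from h import *
plan(.637,.2530,.188,92.9)
s=snapshot('wrist');save(s,'w25');
s=snapshot('scene');cv2.imwrite('pics/s25.png',cv2.resize(s['frame'][130:250,330:440],None,fx=5,fy=5,interpolation=cv2.INTER_CUBIC)[...,::-1])
E
```

```text
clock: 32.1
tool_pos: [0.6177, 0.2517, 0.1877]
eef_rot: [0.689, 0.724, -0.001, -0.001]
contact_force: [-0.6, -0.1, -1.6]
opening: 0.628
clock: 32.72
tool_pos: [0.6366, 0.2529, 0.1878]
eef_rot: [0.689, 0.725, -0.001, -0.001]
contact_force: [0.5, 0.2, -1.9]
opening: 0.624
turn 0.02 then slide mm x 0.1 y 0.4 z -0.2 now [0.6366 0.2529 0.1878] yaw 92.92
```

View pics/w25.png

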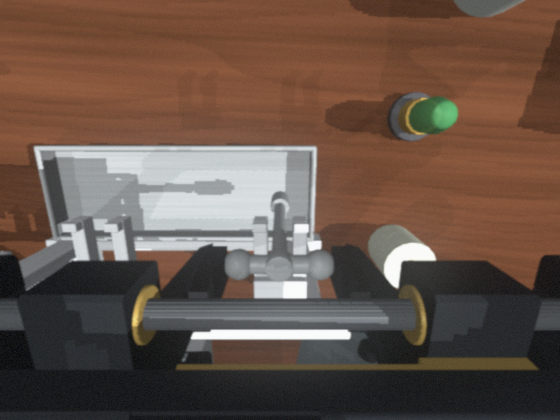

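View pics/s25.png

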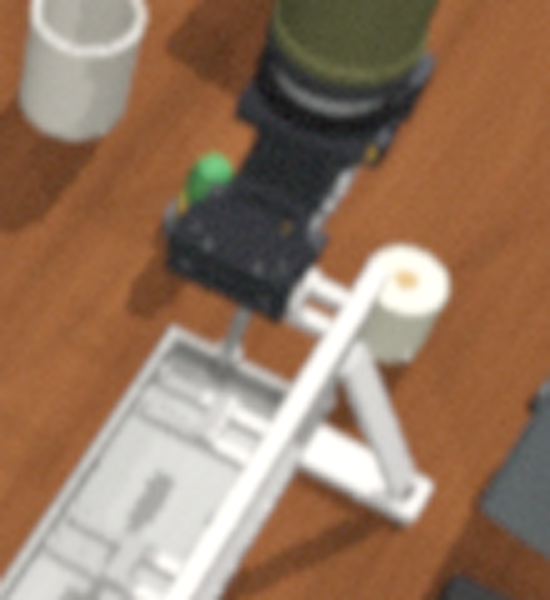

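```bash
python3 -m creep '[{"hand":0.05,"slide":[0,0,0.005],"turn":0},{"hand":0.05,"slide":[0,0,0.005],"turn":0},{"hand":0.05,"slide":[0,0,0.003],"turn":0},{"hand":0.05,"slide":[0,0,0],"turn":0},{"hand":0.05,"slide":[0,0,0],"turn":0}]'
python3 -m creep '[{"hand":0.05,"slide":[0,0,0.002],"turn":0},{"hand":0.05,"slide":[0,0,0],"turn":0}]'
python3 -c "
from h import *
s=snapshot('wrist');save(s,'w26')"
```

```text
clock: 33.45
tool_pos: [0.6369, 0.2529, 0.1749]
eef_rot: [0.689, 0.725, -0.001, -0.001]
contact_force: [-1.1, 0.0, -1.9]
opening: 0.625
clock: 33.7
tool_pos: [0.6371, 0.2532, 0.1734]
eef_rot: [0.689, 0.725, -0.001, -0.001]
contact_force: [0.9, -0.8, 0.5]
opening: 0.627
```

View pics/w26.png

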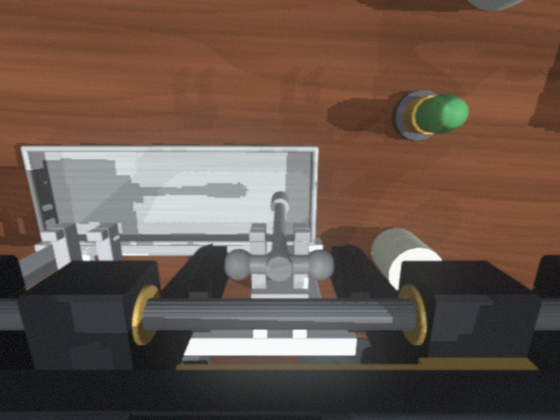

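```bash
python3 -m creep '[{"hand":0.05,"slide":[0,0,0.001],"turn":0},{"hand":0.05,"slide":[0,0,0],"turn":0},{"hand":0.05,"slide":[0,0,0],"turn":0}]' 6
python3 -m creep '[{"hand":0.06,"slide":[0,0,0],"turn":0},{"hand":0.066,"slide":[0,0,0],"turn":0},{"hand":0.068,"slide":[0,0,0],"turn":0},{"hand":0.068,"slide":[0,0,0],"turn":0},{"hand":0.068,"slide":[0,0,0],"turn":0}]'
python3 -c "
from h import *
s=snapshot('wrist');save(s,'w27')"
```

```text
clock: 34.12
tool_pos: [0.6371, 0.2533, 0.1731]
eef_rot: [0.689, 0.725, -0.001, -0.001]
contact_force: [-0.3, -1.1, 6.1]
opening: 0.647
clock: 34.75
tool_pos: [0.6368, 0.2528, 0.1718]
eef_rot: [0.689, 0.725, -0.001, -0.001]
contact_force: [-0.9, 0.1, -0.0]
opening: 0.771
```

View pics/w27.png

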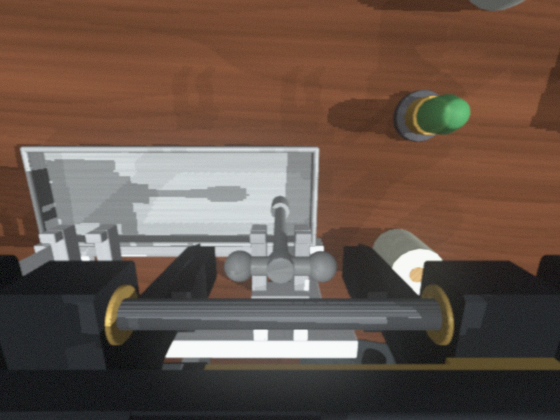

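```bash
python3 -m creep '[{"hand":0.068,"slide":[0,0,-0.015],"turn":0},{"hand":0.068,"slide":[0,0,-0.03],"turn":0},{"hand":0.068,"slide":[0,0,-0.04],"turn":0},{"hand":0.068,"slide":[-0.04,-0.02,-0.02],"turn":0},{"hand":0.08,"slide":[-0.05,-0.02,0],"turn":0}]' 50
python3 -m creep '[{"hand":0.08,"slide":[-0.05,-0.015,0],"turn":0},{"hand":0.08,"slide":[-0.05,-0.015,0],"turn":0},{"hand":0.08,"slide":[-0.05,-0.015,0],"turn":0},{"hand":0.08,"slide":[-0.05,-0.015,0],"turn":0},{"hand":0.08,"slide":[-0.05,-0.015,0],"turn":0}]'
python3 -m creep '[{"hand":0.08,"slide":[-0.05,-0.015,0],"turn":0},{"hand":0.08,"slide":[-0.05,-0.015,0],"turn":0},{"hand":0.08,"slide":[-0.05,0,0],"turn":0},{"hand":0.08,"slide":[0,0,0],"turn":0},{"hand":0.08,"slide":[0,0,0],"turn":0}]'
python3 - <<'E'
from h import *
np.set_printoptions(precision=4,suppress=True)
s=snapshot('scene');save(s,'s28');cv2.imwrite('pics/s28z.png',cv2.resize(s['frame'][160:300,290:440],None,fx=4,fy=4,interpolation=cv2.INTER_CUBIC)[...,::-1])
s=snapshot('top');save(s,'t28')
for r in pinpoint('wrench2_bar',s)[:4]: print(r['conf'],r['uv'],at_z(s,r['uv'],.011))
s=snapshot('wrist');save(s,'w28')
print(get_state()['tool_pos'])
E
```

```text
clock: 35.42
tool_pos: [0.6022, 0.1625, 0.2804]
eef_rot: [0.688, 0.726, 0.002, 0.0]
contact_force: [0.7, -1.1, -0.5]
opening: 0.864
clock: 36.05
tool_pos: [0.5395, -0.094, 0.2788]
eef_rot: [0.689, 0.725, -0.001, 0.0]
contact_force: [1.5, 1.5, 0.4]
opening: 0.91
clock: 36.67
tool_pos: [0.5175, -0.2429, 0.2785]
eef_rot: [0.689, 0.725, -0.001, -0.001]
contact_force: [0.6, 1.2, -0.0]
opening: 0.909
0.59 [317.9, 254.0] [ 0.3404 -0.0612  0.011 ]
0.56 [401.9, 334.8] [ 0.1219 -0.2923  0.011 ]
0.47 [423.4, 188.6] [ 0.5284 -0.3608  0.011 ]
[ 0.5176 -0.2422  0.2781]
```

View pics/s28z.png

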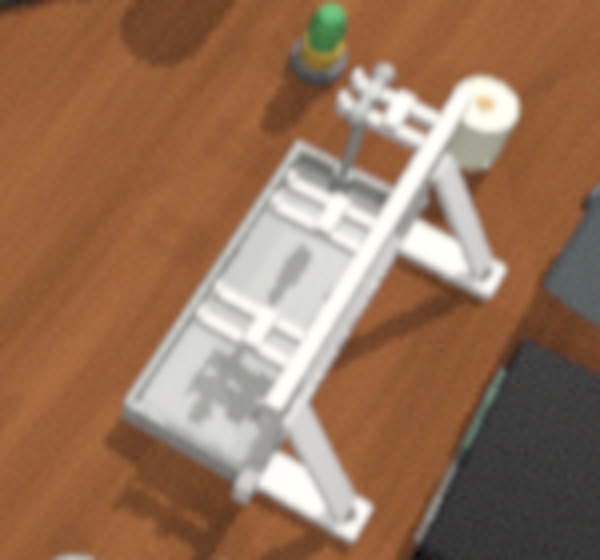

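View pics/s28.png

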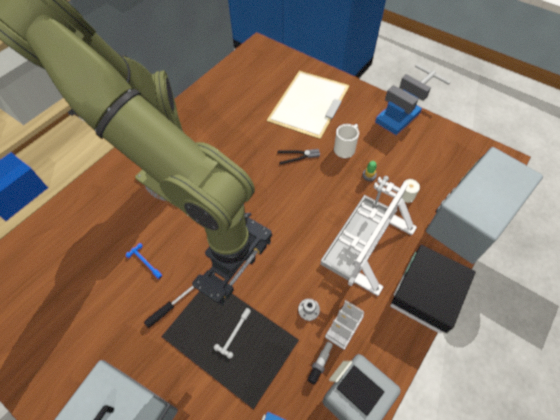

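View pics/w28.png

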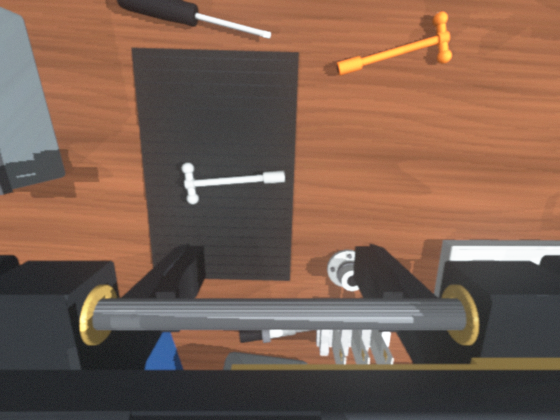

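Wrench1 hangs straight in slot1, at about (375,85) in the zoom. Wrench2 has been knocked slightly and its balls are now at (187,168) and (193,198), so I'll measure it again.

```bash
cat >> h.py <<'E'
def balls(s,u0,u1,v0,v1,z=.011,rmin=4,rmax=11):
    g=cv2.cvtColor(np.ascontiguousarray(s['frame']),cv2.COLOR_RGB2GRAY)
    c=cv2.HoughCircles(cv2.resize(g[v0:v1,u0:u1],None,fx=4,fy=4,interpolation=cv2.INTER_CUBIC),cv2.HOUGH_GRADIENT,1.5,70,param1=120,param2=22,minRadius=rmin*4,maxRadius=rmax*4)
    r=[]
    for q in ([] if c is None else c[0]):
        uv=((q[0]+.5)/4-.5+u0,(q[1]+.5)/4-.5+v0);p=at_z(s,uv,z);r.append(p);print(np.round(uv,1),q[2]/4,np.round(p,4))
    if len(r)>=2:
        a,b=r[:2]; a,b=(a,b) if a[0]<b[0] else (b,a);m=(a+b)/2;y=np.degrees(np.arctan2(b[1]-a[1],b[0]-a[0]));print('mid',m,'len',np.linalg.norm(b-a),'yaw',y);plan(m[0],m[1],.15,y)
E
python3 - <<'E'
from h import *
s=snapshot('wrist')
balls(s,165,215,150,215,rmin=3,rmax=8)
E
```

```text
[192.2 198.2] 5.925 [ 0.552  -0.3627  0.011 ]
[187.3 168.2] 6.0 [ 0.5102 -0.3683  0.011 ]
mid [ 0.53112246 -0.36548579  0.011     ] len 0.042149908910623396 yaw 7.645065940057623
turn 85.40 then slide mm x -2.8 y 123.8 z 128.0 now [ 0.5175 -0.2424  0.278 ] yaw 93.05
```

```bash
python3 -m creep '[{"hand":0.08,"slide":[0,0,0],"turn":9.5},{"hand":0.08,"slide":[0,0,0],"turn":9.5},{"hand":0.08,"slide":[0,0,0],"turn":9.5},{"hand":0.08,"slide":[0,0,0],"turn":9.5},{"hand":0.08,"slide":[0,0,0],"turn":9.5}]'
python3 -m creep '[{"hand":0.08,"slide":[0,0,0],"turn":9.5},{"hand":0.08,"slide":[0,0,0],"turn":9.5},{"hand":0.08,"slide":[0,0,0],"turn":9.5},{"hand":0.08,"slide":[0,0,0],"turn":9.4},{"hand":0.08,"slide":[-0.001,0.04,0.03],"turn":0}]'
python3 -m creep '[{"hand":0.08,"slide":[-0.001,0.042,0.04],"turn":0},{"hand":0.08,"slide":[-0.001,0.042,0.04],"turn":0},{"hand":0.08,"slide":[0,0,0],"turn":0},{"hand":0.08,"slide":[0,0,0],"turn":0},{"hand":0.08,"slide":[0,0,0],"turn":0}]'
python3 - <<'E'
from h import *
s=snapshot('wrist');save(s,'w30')
balls(s,230,335,150,250)
E
```

```text
clock: 37.55
tool_pos: [0.5174, -0.2429, 0.2778]
eef_rot: [0.923, 0.384, -0.001, -0.0]
contact_force: [-0.0, 0.2, 0.0]
opening: 0.911
clock: 38.17
tool_pos: [0.5246, -0.2798, 0.25]
eef_rot: [0.998, 0.069, 0.001, 0.0]
contact_force: [0.8, -0.6, -0.7]
opening: 0.905
clock: 38.8
tool_pos: [0.5316, -0.3653, 0.1694]
eef_rot: [0.998, 0.067, -0.0, 0.0]
contact_force: [-0.3, 0.7, 0.4]
opening: 0.903
[257.9 194.8] 7.7875004 [ 0.51   -0.3676  0.011 ]
[299.2 194.8] 7.7124996 [ 0.5518 -0.3619  0.011 ]
[278.6 192.6] 10.375 [ 0.5306 -0.3624  0.011 ]
mid [ 0.53092823 -0.36475381  0.011     ] len 0.042155127386536234 yaw 7.744225984159176
turn -0.09 then slide mm x -0.4 y -1.0 z 19.4 now [ 0.5314 -0.3656  0.1694] yaw 7.65
```

View pics/w30.png

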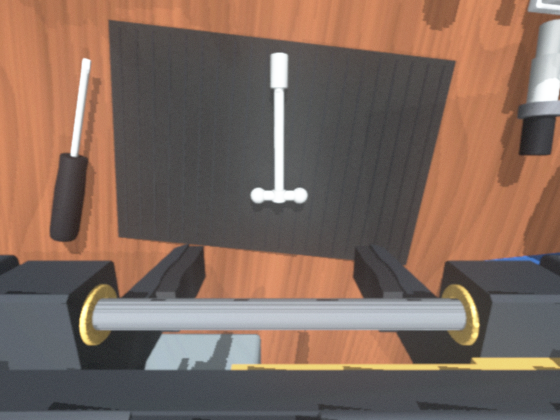

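```bash
python3 -m creep '[{"hand":0.076,"slide":[-0.0004,-0.001,0.04],"turn":0},{"hand":0.076,"slide":[0,0,0.04],"turn":0},{"hand":0.076,"slide":[0,0,0.04],"turn":0},{"hand":0.076,"slide":[0,0,0],"turn":0},{"hand":0.076,"slide":[0,0,0],"turn":0}]'
python3 -m creep '[{"hand":0.076,"slide":[0,0,0.02],"turn":0},{"hand":0.076,"slide":[0,0,0.012],"turn":0},{"hand":0.076,"slide":[0,0,0.004],"turn":0},{"hand":0.076,"slide":[0,0,0],"turn":0},{"hand":0.076,"slide":[0,0,0],"turn":0}]'
python3 - <<'E'
from h import *
plan(.5309,-.3648,.013,7.7)
s=snapshot('wrist');save(s,'w31')
E
```

```text
clock: 39.48
tool_pos: [0.5306, -0.3664, 0.0497]
eef_rot: [0.998, 0.066, -0.0, 0.001]
contact_force: [0.4, 0.1, 0.5]
opening: 0.863
clock: 40.1
tool_pos: [0.529, -0.3664, 0.0117]
eef_rot: [0.998, 0.065, -0.002, 0.0]
contact_force: [-0.8, 1.0, 1.3]
opening: 0.864
turn -0.20 then slide mm x 2.1 y -1.3 z -1.3 now [ 0.529  -0.3664  0.0117] yaw 7.50
```

View pics/w31.png

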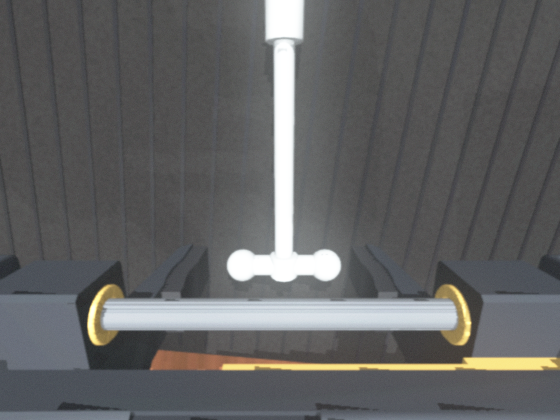

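```bash
python3 -m creep '[{"hand":0.076,"slide":[0.002,-0.001,-0.001],"turn":0},{"hand":0.064,"slide":[0,0,0],"turn":0},{"hand":0.05,"slide":[0,0,0],"turn":0},{"hand":0.05,"slide":[0,0,0],"turn":0},{"hand":0.05,"slide":[0,0,0],"turn":0}]' 50
python3 -m creep '[{"hand":0.05,"slide":[0,0,0],"turn":0},{"hand":0.05,"slide":[0,0,-0.02],"turn":0},{"hand":0.05,"slide":[0,0,-0.05],"turn":0},{"hand":0.05,"slide":[0,0,-0.05],"turn":0},{"hand":0.05,"slide":[0,0,-0.05],"turn":0}]'
python3 -m creep '[{"hand":0.05,"slide":[0,0,-0.05],"turn":0},{"hand":0.05,"slide":[0,0,-0.025],"turn":0},{"hand":0.05,"slide":[0,0,0],"turn":0},{"hand":0.05,"slide":[0,0,0],"turn":0}]'
python3 - <<'E'
from h import *
s=snapshot('wrist');save(s,'w32')
E
```

```text
clock: 40.78
tool_pos: [0.531, -0.3652, 0.0127]
eef_rot: [0.998, 0.065, -0.001, 0.0]
contact_force: [0.2, -0.1, -0.0]
opening: 0.628
clock: 41.4
tool_pos: [0.531, -0.365, 0.1854]
eef_rot: [0.998, 0.066, -0.001, 0.001]
contact_force: [0.7, -0.9, -2.2]
opening: 0.625
clock: 41.9
tool_pos: [0.5305, -0.3646, 0.2567]
eef_rot: [0.998, 0.066, -0.003, -0.0]
contact_force: [-0.1, 0.0, -2.7]
opening: 0.627
```

View pics/w32.png

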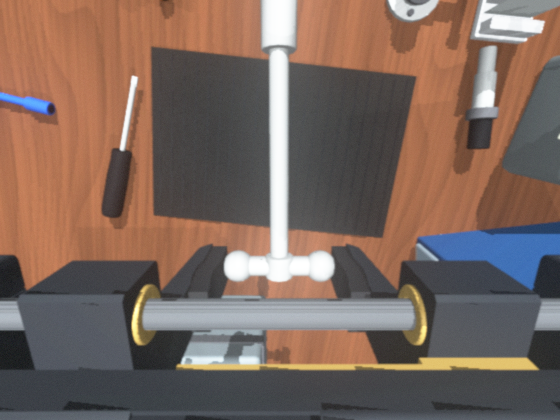

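Held level. Easing the grip.

```bash
python3 -m creep '[{"hand":0.05,"slide":[0,0,0],"turn":0},{"hand":0.05,"slide":[0,0,0],"turn":0}]' 18
python3 -m creep '[{"hand":0.05,"slide":[0,0,0],"turn":0},{"hand":0.05,"slide":[0,0,0],"turn":0},{"hand":0.05,"slide":[0,0,0],"turn":0}]' 10
python3 -m creep '[{"hand":0.05,"slide":[0,0,0],"turn":0},{"hand":0.05,"slide":[0,0,0],"turn":0},{"hand":0.05,"slide":[0,0,0],"turn":0}]' 6
python3 -m creep '[{"hand":0.05,"slide":[0,0,0],"turn":0},{"hand":0.05,"slide":[0,0,0],"turn":0},{"hand":0.05,"slide":[0,0,0],"turn":0},{"hand":0.05,"slide":[0,0,0],"turn":0},{"hand":0.05,"slide":[0,0,0],"turn":0}]' 4.5
python3 - <<'E'
from h import *
np.set_printoptions(precision=4,suppress=True)
s=snapshot('wrist');save(s,'w33');p=get_state()['tool_pos'];print(p,proj(s,p+[0,0,-.13]));C=cloud(s)
for r in range(195,252,8): print(r,C[r,280])
E
```

```text
clock: 42.2
tool_pos: [0.5312, -0.3645, 0.2566]
eef_rot: [0.998, 0.066, -0.002, -0.0]
contact_force: [0.5, -0.3, -1.8]
opening: 0.64
clock: 42.58
tool_pos: [0.5316, -0.3647, 0.2576]
eef_rot: [0.998, 0.065, -0.002, 0.0]
contact_force: [-0.0, 0.4, -1.4]
opening: 0.646
clock: 42.95
tool_pos: [0.5316, -0.3649, 0.2577]
eef_rot: [0.998, 0.065, -0.001, 0.0]
contact_force: [-0.2, -0.1, -1.6]
opening: 0.648
clock: 43.58
tool_pos: [0.5317, -0.3649, 0.2577]
eef_rot: [0.998, 0.065, -0.001, 0.0]
contact_force: [-0.1, 0.5, -2.2]
opening: 0.65
[ 0.5316 -0.365   0.2577] [279.4844 202.6136]
195 [ 0.5351 -0.3865  0.0038]
203 [ 0.5317 -0.3621  0.1398]
211 [ 0.532  -0.3644  0.1572]
219 [ 0.5319 -0.3637  0.1813]
227 [ 0.5318 -0.363   0.2017]
235 [ 0.5317 -0.3624  0.2186]
243 [ 0.5317 -0.3622  0.2324]
251 [ 0.5311 -0.3582  0.253 ]
```

View pics/w33.png

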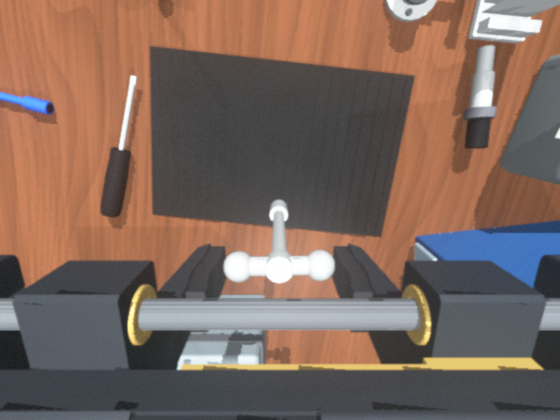

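```bash
python3 -m creep '[{"hand":0.05,"slide":[0,0,0],"turn":0},{"hand":0.05,"slide":[0,0,0],"turn":0},{"hand":0.05,"slide":[0,0,0],"turn":0}]' 50
python3 -m creep '[{"hand":0.05,"slide":[0,0,0],"turn":-6},{"hand":0.05,"slide":[0,0,0],"turn":-9},{"hand":0.05,"slide":[0,0,0],"turn":-9},{"hand":0.05,"slide":[0,0,0],"turn":-9},{"hand":0.05,"slide":[0,0,0],"turn":-9}]'
python3 -m creep '[{"hand":0.05,"slide":[0,0,0],"turn":-9},{"hand":0.05,"slide":[0,0,0],"turn":-9},{"hand":0.05,"slide":[0,0,0],"turn":-9},{"hand":0.05,"slide":[0,0,0],"turn":-9},{"hand":0.05,"slide":[0,0,0],"turn":-7.3}]'
python3 -m creep '[{"hand":0.05,"slide":[0.03,0,0],"turn":0},{"hand":0.05,"slide":[0.045,0.002,0],"turn":0},{"hand":0.05,"slide":[0.045,0.004,0],"turn":0},{"hand":0.05,"slide":[0.045,0.005,0],"turn":0},{"hand":0.05,"slide":[0.045,0.005,0],"turn":0}]'
python3 -m creep '[{"hand":0.05,"slide":[0.045,0.005,0],"turn":0},{"hand":0.05,"slide":[0.045,0.005,0],"turn":0},{"hand":0.05,"slide":[0.045,0.005,0],"turn":0},{"hand":0.05,"slide":[0,0,0],"turn":0},{"hand":0.05,"slide":[0,0,0],"turn":0}]'
python3 -c "
from h import *
plan(.55,.038,.188,92.9)
s=snapshot('wrist');save(s,'w34')"
```

```text
clock: 44.0
tool_pos: [0.5317, -0.365, 0.2577]
eef_rot: [0.998, 0.065, -0.001, 0.0]
contact_force: [0.1, 0.1, -2.2]
opening: 0.624
clock: 44.62
tool_pos: [0.5316, -0.3651, 0.2577]
eef_rot: [0.907, 0.421, -0.002, -0.0]
contact_force: [-0.6, 0.7, -3.0]
opening: 0.625
clock: 45.25
tool_pos: [0.5315, -0.3652, 0.2576]
eef_rot: [0.688, 0.726, -0.001, -0.001]
contact_force: [-0.1, 0.6, -2.0]
opening: 0.623
clock: 45.88
tool_pos: [0.5374, -0.1533, 0.2577]
eef_rot: [0.69, 0.724, -0.001, -0.0]
contact_force: [0.3, 0.4, -2.4]
opening: 0.629
clock: 46.5
tool_pos: [0.5457, -0.0198, 0.2573]
eef_rot: [0.69, 0.724, -0.002, -0.0]
contact_force: [-0.3, -0.1, -1.5]
opening: 0.622
turn -0.13 then slide mm x 57.5 y 7.2 z 69.3 now [ 0.5457 -0.0198  0.2573] yaw 92.77
```

View pics/w34.png

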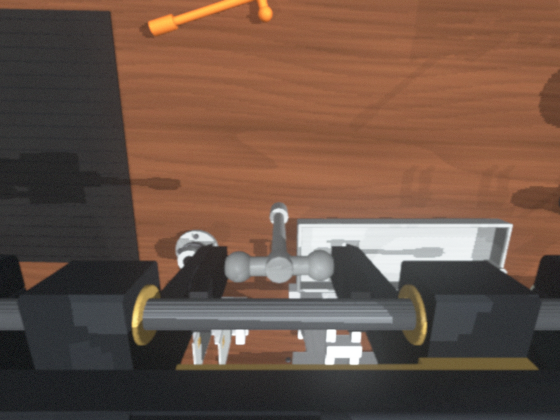

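```bash
python3 -m creep '[{"hand":0.05,"slide":[0.03,0.0035,0],"turn":-0.1},{"hand":0.05,"slide":[0.0275,0.0035,0.02],"turn":0},{"hand":0.05,"slide":[0,0,0.025],"turn":0},{"hand":0.05,"slide":[0,0,0.024],"turn":0},{"hand":0.05,"slide":[0,0,0],"turn":0}]'
python3 -m creep '[{"hand":0.05,"slide":[0,0,0],"turn":0},{"hand":0.05,"slide":[0,0,0],"turn":0}]'
python3 - <<'E'
from h import *
np.set_printoptions(precision=4,suppress=True)
s=snapshot('wrist');save(s,'w35')
C=cloud(s)
P=C[np.all((C>[.57,.0,.15])&(C<[.67,.085,.18]),-1)&(s['frame'].min(-1)>120)];print(len(P),P.min(0),P.max(0),cv2.minAreaRect((P[:,:2]*1000).astype(np.float32)))
plan(.6480,.0433,.188,92.9)
E
```

```text
clock: 47.18
tool_pos: [0.5486, 0.0367, 0.1867]
eef_rot: [0.69, 0.724, -0.003, -0.002]
contact_force: [-0.0, 0.4, -1.1]
opening: 0.627
clock: 47.42
tool_pos: [0.5504, 0.0386, 0.1894]
eef_rot: [0.689, 0.724, -0.001, -0.0]
contact_force: [-0.1, 0.1, -2.3]
opening: 0.625
355 [0.6271 0.0267 0.1554] [0.6369 0.0576 0.17  ] ((632.0396728515625, 42.22172927856445), (9.469193458557129, 30.883604049682617), 1.386472225189209)
turn -0.03 then slide mm x -0.4 y 97.8 z 1.3 now [0.5503 0.0388 0.1893] yaw 92.87
```

View pics/w35.png

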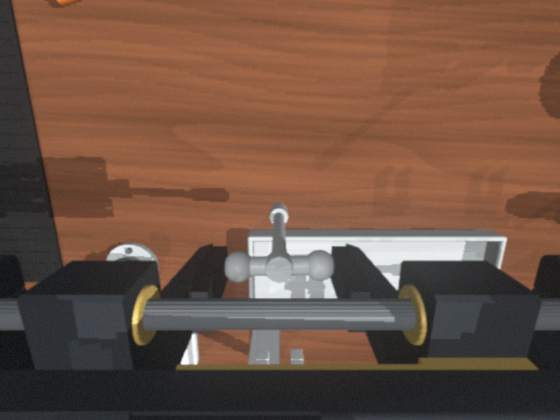

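```bash
python3 -m creep '[{"hand":0.05,"slide":[-0.0006,0.015,0],"turn":0},{"hand":0.05,"slide":[0,0.015,0],"turn":0},{"hand":0.05,"slide":[0,0.012,0],"turn":0},{"hand":0.05,"slide":[0,0,0],"turn":0},{"hand":0.05,"slide":[0,0,0],"turn":0}]'
python3 -c "
from h import *
plan(.6475,.0431,.188,92.9)"
```

```text
clock: 48.1
tool_pos: [0.591, 0.0404, 0.1881]
eef_rot: [0.689, 0.725, -0.002, -0.001]
contact_force: [0.8, -0.2, -2.9]
opening: 0.625
turn 0.02 then slide mm x -0.2 y 56.6 z 0.1 now [0.591  0.0404 0.1881] yaw 92.92
```

```bash
python3 -m creep '[{"hand":0.05,"slide":[-0.0002,0.009,0],"turn":0},{"hand":0.05,"slide":[0,0.009,0],"turn":0},{"hand":0.05,"slide":[0,0.009,0],"turn":0},{"hand":0.05,"slide":[0,0.009,0],"turn":0},{"hand":0.05,"slide":[0,0,0],"turn":0}]'
python3 -m creep '[{"hand":0.05,"slide":[0,0.008,0],"turn":0},{"hand":0.05,"slide":[0,0.008,0],"turn":0},{"hand":0.05,"slide":[0,0.004,0],"turn":0},{"hand":0.05,"slide":[0,0,0],"turn":0},{"hand":0.05,"slide":[0,0,0],"turn":0}]'
python3 - <<'E'
from h import *
plan(.6475,.0431,.188,92.9)
s=snapshot('wrist');save(s,'w36')
E
```

```text
clock: 48.72
tool_pos: [0.6283, 0.0422, 0.1879]
eef_rot: [0.689, 0.725, -0.001, -0.001]
contact_force: [0.4, -0.1, -2.3]
opening: 0.628
clock: 49.35
tool_pos: [0.6473, 0.0431, 0.188]
eef_rot: [0.689, 0.725, -0.001, -0.001]
contact_force: [0.5, -0.4, -1.6]
opening: 0.626
turn 0.01 then slide mm x -0.0 y 0.2 z -0.0 now [0.6473 0.0431 0.188 ] yaw 92.91
```

View pics/w36.png

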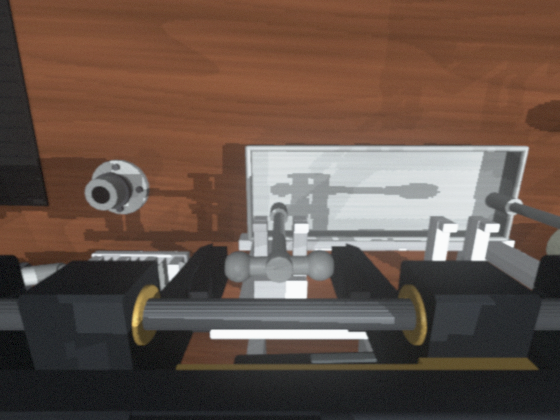

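```bash
python3 -m creep '[{"hand":0.05,"slide":[0,0,0.005],"turn":0},{"hand":0.05,"slide":[0,0,0.005],"turn":0},{"hand":0.05,"slide":[0,0,0.003],"turn":0},{"hand":0.05,"slide":[0,0,0],"turn":0},{"hand":0.05,"slide":[0,0,0],"turn":0}]'
python3 -m creep '[{"hand":0.05,"slide":[0,0,0.002],"turn":0},{"hand":0.05,"slide":[0,0,0],"turn":0}]'
python3 -m creep '[{"hand":0.05,"slide":[0,0,0.001],"turn":0},{"hand":0.05,"slide":[0,0,0],"turn":0},{"hand":0.05,"slide":[0,0,0],"turn":0}]' 6
python3 -c "
from h import *
s=snapshot('wrist');save(s,'w37')"
```

```text
clock: 50.02
tool_pos: [0.6476, 0.0431, 0.1751]
eef_rot: [0.689, 0.725, -0.001, -0.001]
contact_force: [-0.3, -0.6, -1.6]
opening: 0.625
clock: 50.28
tool_pos: [0.6478, 0.0435, 0.1733]
eef_rot: [0.689, 0.725, -0.001, -0.001]
contact_force: [0.6, 0.3, -0.0]
opening: 0.627
clock: 50.65
tool_pos: [0.648, 0.0437, 0.173]
eef_rot: [0.689, 0.725, -0.0, -0.0]
contact_force: [-1.3, 0.7, 5.3]
opening: 0.647
```

View pics/w37.png

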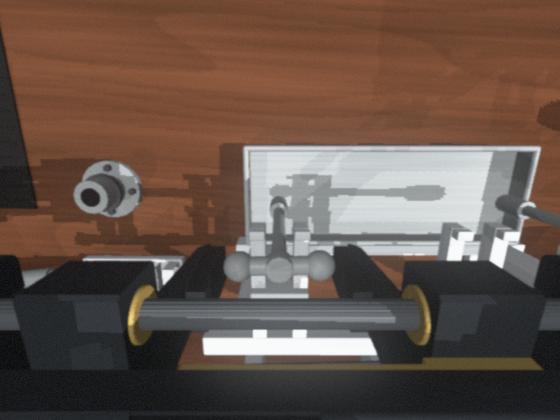

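Same seating signature as the first wrench: the load came off at TCP z=.173. Releasing and withdrawing upwards.

```bash
python3 -m creep '[{"hand":0.06,"slide":[0,0,0],"turn":0},{"hand":0.066,"slide":[0,0,0],"turn":0},{"hand":0.068,"slide":[0,0,0],"turn":0},{"hand":0.068,"slide":[0,0,0],"turn":0},{"hand":0.068,"slide":[0,0,0],"turn":0}]'
python3 -m creep '[{"hand":0.068,"slide":[0,0,-0.015],"turn":0},{"hand":0.068,"slide":[0,0,-0.03],"turn":0},{"hand":0.068,"slide":[0,0,-0.04],"turn":0},{"hand":0.068,"slide":[0,-0.03,-0.03],"turn":0},{"hand":0.08,"slide":[0.02,0,0],"turn":0}]'
python3 -m creep '[{"hand":0.08,"slide":[0.045,0,0],"turn":0},{"hand":0.08,"slide":[0.02,0,0],"turn":0},{"hand":0.08,"slide":[0,0,0],"turn":0},{"hand":0.08,"slide":[0,0,0],"turn":0}]'
python3 - <<'E'
from h import *
np.set_printoptions(precision=4,suppress=True)
s=snapshot('wrist');save(s,'w38')
C=cloud(s)
def box(lo,hi): return C[np.all((C>lo)&(C<hi),-1)]
P=box([.57,-.05,.018],[.66,.35,.03]);print('tray rim',P.min(0),P.max(0),cv2.minAreaRect((P[:,:2]*1000).astype(np.float32)))
print(get_state()['tool_pos'])
E
```

```text
clock: 51.32
tool_pos: [0.6475, 0.043, 0.1719]
eef_rot: [0.689, 0.725, -0.001, -0.001]
contact_force: [0.6, -0.3, 0.3]
opening: 0.77
clock: 51.95
tool_pos: [0.6173, 0.0608, 0.2907]
eef_rot: [0.69, 0.724, 0.0, 0.001]
contact_force: [-0.4, 0.3, -1.3]
opening: 0.863
clock: 52.45
tool_pos: [0.614, 0.1246, 0.2865]
eef_rot: [0.69, 0.724, -0.002, -0.0]
contact_force: [0.2, -0.4, -0.5]
opening: 0.909
tray rim [0.5837 0.0055 0.0181] [0.6598 0.2889 0.029 ] ((625.3041381835938, 147.22061157226562), (70.56795501708984, 281.3109130859375), 2.6879019737243652)
[0.6141 0.1242 0.2865]
```

View pics/w38.png

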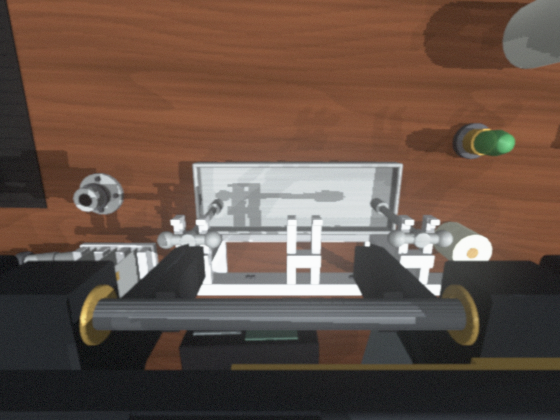

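```bash
python3 -m creep '[{"hand":0.08,"slide":[0.0,-0.05,0],"turn":0},{"hand":0.08,"slide":[0,-0.05,0],"turn":0},{"hand":0.08,"slide":[0,-0.05,0],"turn":0},{"hand":0.08,"slide":[0.04,-0.05,0],"turn":0},{"hand":0.08,"slide":[0,0,0],"turn":0}]'
python3 -m creep '[{"hand":0.08,"slide":[0.04,0,0],"turn":0},{"hand":0.08,"slide":[0.04,0,0],"turn":0},{"hand":0.08,"slide":[0,0,0],"turn":0},{"hand":0.08,"slide":[0,0,0],"turn":0}]'
python3 - <<'E'
from h import *
np.set_printoptions(precision=4,suppress=True)
s=snapshot('top');save(s,'t40');cv2.imwrite('pics/t40z.png',cv2.resize(s['frame'][90:220,170:320],None,fx=4,fy=4,interpolation=cv2.INTER_CUBIC)[...,::-1])
s=snapshot('scene');save(s,'s40');cv2.imwrite('pics/s40z.png',cv2.resize(s['frame'][160:300,290:440],None,fx=4,fy=4,interpolation=cv2.INTER_CUBIC)[...,::-1])
print(get_state()['tool_pos'],get_state()['contact_force'])
E
```

```text
clock: 53.12
tool_pos: [0.4103, 0.1562, 0.2883]
eef_rot: [0.687, 0.727, -0.002, -0.001]
contact_force: [0.7, -0.3, -0.5]
opening: 0.913
clock: 53.62
tool_pos: [0.41, 0.2336, 0.2872]
eef_rot: [0.69, 0.724, -0.002, -0.0]
contact_force: [0.1, 0.0, 0.1]
opening: 0.909
[0.4098 0.2333 0.2872] [ 0.4098 -0.51   -0.3801]
```

View pics/t40.png

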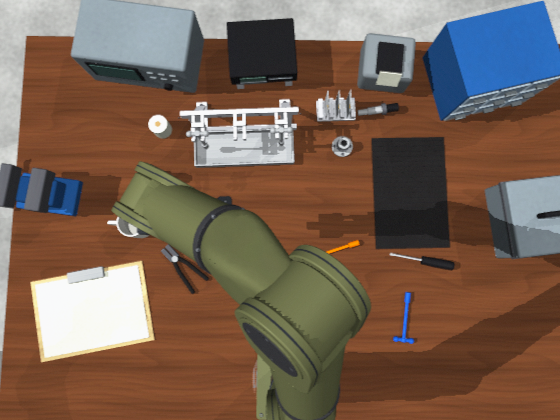

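View pics/t40z.png

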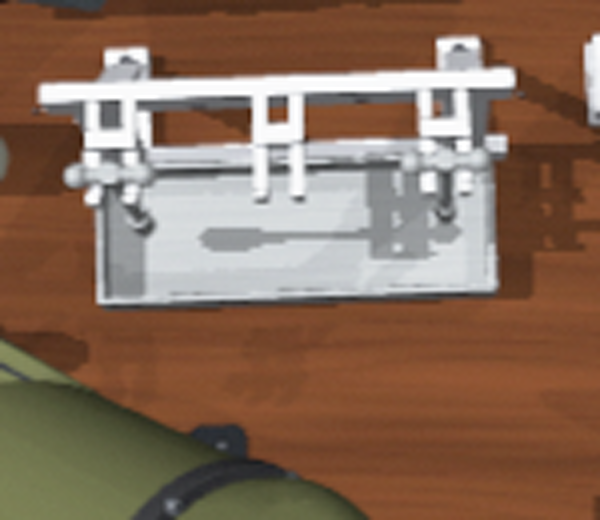

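View pics/s40z.png

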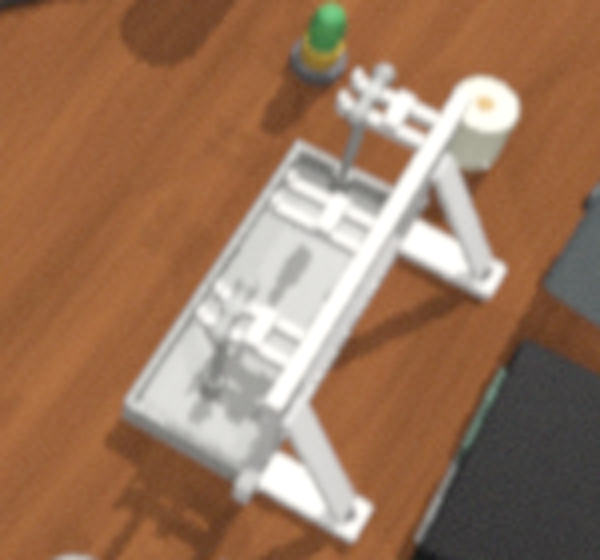

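The mat is empty, both wrenches hang straight over the tray, the bystanders look unmoved in these views, and the robot is clear. Handing in.

```bash
python3 -c "
from h import *
print(finish_job())"
```

```text
the job is handed in; nothing more can be done
None
```

The job is handed in at about 54 s: the tray is home under the stand and both wrenches present are hung. `finish_job` reported no verdict.

**Tray:** I slid it sideways by its end wall, nudged it in y, then pushed it with two open fingers until it met the foot rail. It never left the bench and stayed clear of the flange and lamp. The push stopped at TCP x = 0.581 with about 8 N, where the rail was expected.

**Wrenches:** Two wrenches were on the mat. I gripped each by its ball ends at 50 N, eased to about 4.5 N so it swung down, and gripped again. The near wrench went in slot1. The other had been knocked aside during the run, so I measured it again and hung it in slot3.

**Last checks:**
- Both wrenches hang in their slots over the tray, the mat is empty, and the robot is clear.
- By the wrist camera the tray is centred within about 1 mm and square within about 0.5°.
- **Camera disagreement:** The top camera put the tray about 1.3 mm further to +y relative to the stand. Its y readings near the stand also sat 3–4 mm higher than the wrist camera's. I trusted the wrist camera because it matched where the fingers touched.
- **Second wrench:** It was tilted about 1.7° when re-gripped. I did not measure its tilt again, but it looks straight in the final pictures.
- **Bystanders:** I checked them only by eye in the last pictures. The arm partly hid the mug and the orange look-alike in the final top view.

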